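Swap the tubes and clamp the tray on the shaker

TASK

Reload the shaker: lay the spent red-capped tubes from the tray in the grey discard bin, snap every blue-capped culture tube forward out of its spring clips on the stand and lay each one down in a saddle of its own in the tray on the shaker platform. When the tray holds all the culture tubes and the spent ones are in the bin, turn the red crank clockwise until the orange bar presses the tray tightly and squarely against the black bar, then let go of the crank. Do not disturb the jar, the tip box or the beaker.

Things in the scene. Friction and masses are not known exactly. Their poses are not given: they have to be found in the camera images.
- tube1_center (a point): Centre of a sealed culture tube (may be absent): amber round bar of 26 mm diameter and 100 mm overall length along its own y axis, 70 g (+-30 %); the last 14 mm at +y are a blue square cap, 28 x 28 mm. Starts level in a clip station, y along the stand's y; free to grip over its middle 44 mm, between the clips.
- tube2_center (a point): Centre of a sealed culture tube (may be absent): amber round bar of 26 mm diameter and 100 mm overall length along its own y axis, 70 g (+-30 %); the last 14 mm at +y are a blue square cap, 28 x 28 mm. Starts level in a clip station, y along the stand's y; free to grip over its middle 44 mm, between the clips.
- tube3_center (a point): Centre of a sealed culture tube (may be absent): amber round bar of 26 mm diameter and 100 mm overall length along its own y axis, 70 g (+-30 %); the last 14 mm at +y are a blue square cap, 28 x 28 mm. Starts level in a clip station, y along the stand's y; free to grip over its middle 44 mm, between the clips.
- tube4_center (a point): Centre of a sealed culture tube (may be absent): amber round bar of 26 mm diameter and 100 mm overall length along its own y axis, 70 g (+-30 %); the last 14 mm at +y are a blue square cap, 28 x 28 mm. Starts level in a clip station, y along the stand's y; free to grip over its middle 44 mm, between the clips.
- spent1_center (a point): Centre of a spent tube (may be absent): of the same shape and size as the culture tubes, own y along it, but white with a red cap. Starts lying in a saddle of the tray, along the tray's y.
- spent2_center (a point): Centre of a spent tube (may be absent): of the same shape and size as the culture tubes, own y along it, but white with a red cap. Starts lying in a saddle of the tray, along the tray's y.
- spent3_center (a point): Centre of a spent tube (may be absent): of the same shape and size as the culture tubes, own y along it, but white with a red cap. Starts lying in a saddle of the tray, along the tray's y.
- bin: Fixed open grey discard bin on the bench, 190 (x) x 150 (y) x 50 mm, walls and floor 4 to 5 mm thick; origin at the centre of its underside.
- stand: Fixed clip stand; origin at bench height under the middle of a row of 4 stations, 120 mm apart along y, tube axes at x=0, 130 mm up; x points to its back, where a rail (top 142 mm up) stands 65 mm behind the axes. Each has two sprung C clips, 10 mm wide, 28 mm either side of the tube's middle, mouths to -x: they let go at a pull of about 6 to 8 N along -x and are cleared after 25 mm.
- tray: Loose tube tray, aluminium with blue V saddles, 130 (x) x 240 (y) x 28 mm, 700 g; origin at the centre of its underside, standing on the shaker's black platform between the bars. It may be slid about; the end walls at y = +-117 mm are 28 mm high, the floor's top is 10 mm above the origin. Four saddles, each for one tube lying along y.
- slot1 (a point): Centre of a tube lying seated in this saddle of the tray (22 mm above the tray's floor); axes as the tray. Its two V saddles, 12 mm wide, lie 25 mm either side along y, open upward; fingers have room between them. Neighbouring saddles are 60 mm apart in x, 116 mm in y.
- slot2 (a point): Centre of a tube lying seated in this saddle of the tray (22 mm above the tray's floor); axes as the tray. Its two V saddles, 12 mm wide, lie 25 mm either side along y, open upward; fingers have room between them. Neighbouring saddles are 60 mm apart in x, 116 mm in y.
- slot3 (a point): Centre of a tube lying seated in this saddle of the tray (22 mm above the tray's floor); axes as the tray. Its two V saddles, 12 mm wide, lie 25 mm either side along y, open upward; fingers have room between them. Neighbouring saddles are 60 mm apart in x, 116 mm in y.
- slot4 (a point): Centre of a tube lying seated in this saddle of the tray (22 mm above the tray's floor); axes as the tray. Its two V saddles, 12 mm wide, lie 25 mm either side along y, open upward; fingers have room between them. Neighbouring saddles are 60 mm apart in x, 116 mm in y.
- stop: Fixed black clamp bar of the shaker, 170 mm long (x), 18 mm thick; origin on the middle of its inner face (which looks to -y) at the platform's surface, 70 mm above the bench. y is the clamping direction. Both bars have slippery faces, so a tray lying askew squares itself up when clamped.
- jaw_face (a point): Middle of the inner face (looking to +y) of the sliding orange clamp bar, 170 x 26 mm, 15 mm above the platform; axes as the stop.
- jaw (a joint): Travel of the orange bar towards the black one, in m: 0 fully back (300 mm between the bars); 0.060 when the 240 mm tray is squarely between both. Driven only by the crank, 15 mm a turn; stays where it is left.
- crank (a joint): Angle of the crank in rad, growing clockwise seen from above, which closes the bars (2.39 mm per rad); it starts somewhere in the first turn and needs 3 to 4 turns to clamp. Vertical axis, friction 0.15 N m (3 to 6 N at the knob while turning); self-locking. Once the tray touches both bars the knob resists firmly (over 8 N): then it is tight, and stays so.
- crank_axis (a point): Point on the crank's vertical axis, 90 mm above the bench, on top of the clamp's gearbox.
- crank_knob (a point): Middle of the crank's upright red knob, 22 mm diameter, 42 mm tall, which spins freely on its pin 45 mm from the crank's axis, 125 mm above the bench; free to grip from above. The crank arm below it ends 100 mm above the bench.
- bottle_at (a point): Bystander: jar of 60 mm diameter, 110 mm tall, blue cap; point at mid-height.
- tipbox_at (a point): Bystander: grey and yellow pipette tip box, 85 x 120 x 65 mm; point at mid-height.
- beaker_at (a point): Bystander: white beaker, 70 mm diameter, 90 mm tall; point at mid-height.
Not all that is in view belongs to the job. What is shaped like the part that bears tube3_center but pink or yellow is not meant. What is shaped like the part that bears spent2_center but purple is not meant.

How it is judged (in metres and radians):
On the way, in this order (a step that is already met when the one before it is completed fails the run):
1. all the tubes lie seated in saddles of the tray and the spent ones in the bin ((distance between tube1_center and slot1 below 0.014 m or distance between tube1_center and slot2 below 0.014 m or distance between tube1_center and slot3 below 0.014 m or distance between tube1_center and slot4 below 0.014 m) and angle between the y axis of each of tube1_center, tube2_center, tube3_center, tube4_center and the y axis of tray, either way round below 0.15 rad and (distance between tube2_center and slot1 below 0.014 m or distance between tube2_center and slot2 below 0.014 m or distance between tube2_center and slot3 below 0.014 m or distance between tube2_center and slot4 below 0.014 m) and (distance between tube3_center and slot1 below 0.014 m or distance between tube3_center and slot2 below 0.014 m or distance between tube3_center and slot3 below 0.014 m or distance between tube3_center and slot4 below 0.014 m) and (distance between tube4_center and slot1 below 0.014 m or distance between tube4_center and slot2 below 0.014 m or distance between tube4_center and slot3 below 0.014 m or distance between tube4_center and slot4 below 0.014 m) and x of spent1_center in the frame of bin between -0.09 and 0.09 m and y of spent1_center in the frame of bin between -0.07 and 0.07 m and z of spent1_center in the frame of bin between 0 and 0.045 m and x of spent2_center in the frame of bin between -0.09 and 0.09 m and y of spent2_center in the frame of bin between -0.07 and 0.07 m and z of spent2_center in the frame of bin between 0 and 0.045 m and x of spent3_center in the frame of bin between -0.09 and 0.09 m and y of spent3_center in the frame of bin between -0.07 and 0.07 m and z of spent3_center in the frame of bin between 0 and 0.045 m), for 0.3 s.
2. then the loaded tray is clamped between the bars (contact force between stop and tray above 3 N and value of joint jaw above 0.053 m and angle between the y axis of tray and the y axis of stop, either way round below 0.05 rad), for 0.3 s.
At the end, for the whole second after the job is handed in: Every culture tube lies in a saddle of the tray (centre within 14 mm, axis within 0.15 rad), every spent tube in the bin, and the tray is at rest, clamped: bar travel over 53 mm, more than 3 N on the black bar, square to it within 0.05 rad (all of step 1 and all of step 2 and linear speed of tray below 0.02 m/s); the robot touches nothing.
It fails at once if the jar is moved more than 30 mm (distance of bottle_at from where it was at the start of the episode above 0.03 m).
It fails at once if the tip box is moved more than 30 mm (distance of tipbox_at from where it was at the start of the episode above 0.03 m).
It fails at once if the beaker is moved more than 30 mm (distance of beaker_at from where it was at the start of the episode above 0.03 m).
Of spent1, spent2, spent3 only 1 to 2 are there at a start; the rules pass over those that are not, and their reading is None.
Of tube1, tube2, tube3, tube4 only 3 to 4 are there at a start; the rules pass over those that are not, and their reading is None.
At some moment in a run one of tray may be knocked a few centimetres aside while the robot is not near it.
Once in a run the grip may slacken for a moment while it holds something.
It also fails if it takes over 208 s, if anything falls off the work surface, if the arm or the gripper's body presses on something with over 40 N, if the wrist force passes 120 N, or if a joint passes its speed limit or range.

ROBOT

A 6-joint arm with a two-finger parallel gripper is mounted at the origin on the work surface. World frame = base frame: x ahead of the robot, y to its left, z up, the work surface at z = 0. Lengths are in mm, angles in rad, forces in N, time in s.
With the tool pointing down it reaches from about 350 to 775 mm from the base axis. Payload 7.3 kg.
Tool frame: the origin (TCP) lies on the centre line of the jaws, within the pads' length; the fingertips stand 22 mm ahead of it and the grasp point (between the pads) lies 3 mm ahead of it; z points along the fingers, y is the direction in which the jaws open and shut (so a half turn about z gives the same grasp; the last joint's range is limited). The gripper opens to 92 mm and grips with 3 to 60 N. Pads are 19 mm wide; open, the fingers measure 130 mm over their backs; the gripper's body (75 mm by 190 mm) begins 47 mm behind the grasp point.
Start: joints at [1.177, 0.342, 1.524, -0, 1.275, -0.146], TCP at [128.752, 508.988, 212.641] pointing down, gripper open.
Joint ranges: [-2.53, 2.53], [-0.77, 2.02], [0.04, 2.7], [-1, 4.14], [0.28, 2.66], [-3.11, 3.11]. Speed limits (rad/s): [2.57, 2.57, 3.14, 3.14, 3.14, 3.14].

INTERFACE

Orientations are given as [roll, pitch, yaw] about the fixed x, y, z axes, in that order (R = Rz(yaw) Ry(pitch) Rx(roll)).
In Python, from plant import get_obs, capture, close_job gives the robot as it stands.
- The arm moves only by the tool carry_out, never from a script. Its arguments are lists of equal length, an entry for each row: "xyz": the shift along the tool's x, y, z scaled (see below), a list of three; "dr": the turn, a rotation vector about the tool's x, y, z scaled (see below), a list of three. A call has 1 to 8 rows; each row shifts and turns the commanded pose from where the row before left it, along the tool's axes as they then stand; what a row does not reach is not made up. The controller multiplies each number of a shift by 0.06 m and each number of a turn by 8 degrees. A row lasts 1/8 s, in which the tool goes at most 62.5 mm and 10.7 degrees, less where a joint would pass 70% of its speed; a pose out of reach is approached as far as the arm can. A call with a number of a shift or a turn outside -1 to 1 is refused whole. A call with a gripper value outside its range is refused whole. "gripper" is the gripper's target within -1 to 1 (fully open at 1, half-way at 0, shut at -1), set as the call begins (left out, the last holds). The fingers move at their own pace and stop on an object; the grip force is fixed at half the most. Time passes only in rows, so rows that do not move let the fingers close. It gives the time, the measured TCP pose, the force and the opening at its end, in the units of the state.
- get_obs(): the state, without advancing time (a new reading comes with each control period).
- capture(name): name is "scene" or "top" or "wrist"; returns a dict with "image" (384x512x3 uint8, blue, green, red), "fx", "fy", "cx", "cy" (pixels), "pose" (4x4, takes a point from camera to world coordinates). Camera axes: x right, y up, looking along -z (the intrinsics and any distortion apply to the point x, -y, -z); pixel columns grow to the right and rows downward; lengths in mm; the calibration is good to about 2 mm. A picture is of the moment at which its call begins. There is no depth.
- close_job(): hands the job in, once; it reports no verdict.
The state is a dict: "time": time; "joint_positions": joint angles; "dq": joint speeds; "tau": joint torques, N m; "tool_pos": TCP position; "tcp_rot": TCP orientation; "contact_force": force on the tool from outside, world axes, zero at the start; "moment": the same for the moment, N m; "grip_width": finger opening in mm.
Only numpy, scipy, OpenCV 4.12 (cv2) and the standard library are available. Lean on these libraries where they do the work, as an engineer would, in place of code of your own. Each camera call takes 0.05 s, during which the arm holds its last target.

## Working session

There is one attempt and no reset: what is moved stays moved. The work goes in short steps, Python scripts to look and compute and a tool call to move; the robot and the scene stay as the last step left them, time stands still between calls to the robot, and variables do not carry over. Pictures are saved under pics/ and viewed, and the job is handed in when it is done.

Besides the shell and the picture viewer there is one more tool, called after "Emit:" as name(argument=value, ...) on one line, values as JSON. carry_out: Moves the arm, as the interface text tells. Shifts and turns lie within -1 to 1; 1 stands for 0.06 m of shift or 8 degrees of turn. Its arguments: {"type":"object","properties":{"xyz":{"type":"array"},"dr":{"type":"array"},"gripper":{"type":"number"}},"required":["xyz","dr"]}

```bash
ls -la; mkdir -p pics; python3 - <<'E'
from plant import *
import cv2
print(get_obs())
for n in ["scene","top","wrist"]:
    c=capture(n); cv2.imwrite(f"pics/{n}0.png",c["image"]); print(n,c["fx"],c["fy"],c["cx"],c["cy"],c["pose"],[k for k in c])
E
```

```text
total 12
drwxr-xr-x  3 agent agent 4096 Dec  7 05:37 .
drwxr-xr-x 23 root  root  4096 Dec  7 05:37 ..
drwxr-xr-x  2 agent agent 4096 Dec  7 05:37 pics
{'time': 0.0, 'joint_positions': array([ 1.17701520e+00,  3.42703580e-01,  1.52499497e+00, -5.29609153e-06,
        1.27542223e+00, -1.45976392e-01]), 'dq': array([ 7.63635369e-04,  1.04173598e-03, -4.80439577e-05,  9.32488657e-04,
        1.25060420e-03,  6.95697964e-04]), 'tau': array([ 3.94709195e-04, -4.31246066e+01, -2.44222945e+01,  7.18459021e-02,
        5.59537194e-02, -1.19959127e-04]), 'tool_pos': array([128.57282417, 508.57312921, 211.96262186]), 'tcp_rot': array([-3.14008005e+00, -2.17267348e-04,  2.89378930e+00]), 'contact_force': array([ 0.16869969, -0.09358165,  0.16532602]), 'moment': array([-0.01634698,  0.04124506, -0.01693695]), 'grip_width': 91.97628258112502}
scene 433.13808396173386 433.13808396173386 260.18355327182195 191.715782190197 [[-2.64115327e-01 -6.70682454e-01  6.93129237e-01  1.33223671e+03]
 [ 9.64332105e-01 -1.70580176e-01  2.02400579e-01  2.22617840e+02]
 [-1.75124099e-02  7.21863872e-01  6.91813462
[... 213 characters left out ...]
[-2.72622405e-02  9.91566206e-01 -1.26701340e-01  3.58102573e+02]
 [-9.99624069e-01 -2.66727651e-02  6.34704672e-03  1.48803980e+00]
 [ 2.91404196e-03  1.26826744e-01  9.91920604e-01  1.20685347e+03]
 [ 0.00000000e+00  0.00000000e+00  0.00000000e+00  1.00000000e+00]] ['image', 'fx', 'fy', 'cx', 'cy', 'pose']
wrist 336.24670914986666 336.24670914986666 254.42990630146966 190.336527514987 [[ 2.44859226e-01 -9.36739313e-01 -2.50126806e-01  6.19630236e+01]
 [ 9.69556737e-01  2.36059065e-01  6.50834134e-02  5.25084575e+02]
 [-1.92149191e-03 -2.58448405e-01  9.66023152e-01  3.83672224e+02]
 [ 0.00000000e+00  0.00000000e+00  0.00000000e+00  1.00000000e+00]] ['image', 'fx', 'fy', 'cx', 'cy', 'pose']
```

View pics/scene0.png

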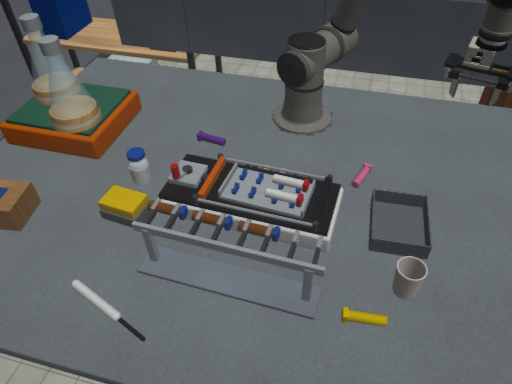

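View pics/top0.png

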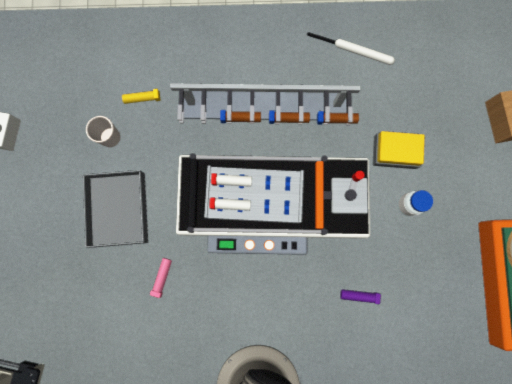

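View pics/wrist0.png

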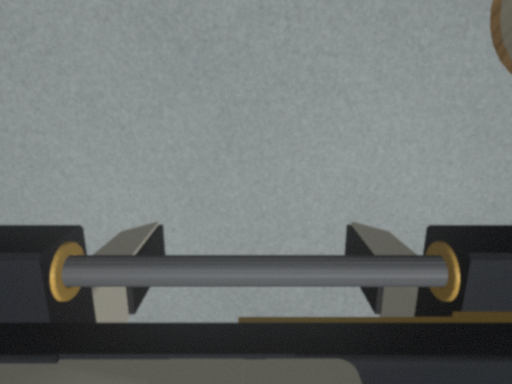

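The scene and top views show three culture tubes on the stand (caps at about (224,116), (272,117) and (320,117) in the top view). Two spent tubes lie in the left saddles, and the crank knob is at about (358,176). I'll enlarge the top view to measure.

```bash
cat > h.py <<'E'
import numpy as np, cv2
from plant import get_obs, capture, close_job
from scipy.spatial.transform import Rotation as R
def ray(c,u,v):
    d=np.array([(u-c["cx"])/c["fx"],-(v-c["cy"])/c["fy"],-1.0]); P=np.array(c["pose"])
    return P[:3,3],P[:3,:3]@d
def onz(c,u,v,z):
    o,d=ray(c,u,v); return o+d*(z-o[2])/d[2]
def proj(c,p):
    P=np.array(c["pose"]); q=P[:3,:3].T@(np.array(p)-P[:3,3])
    return c["cx"]+c["fx"]*q[0]/-q[2], c["cy"]-c["fy"]*q[1]/-q[2]
def blobs(c,lo,hi,minA=30):
    hsv=cv2.cvtColor(c["image"],cv2.COLOR_BGR2HSV)
    m=cv2.inRange(hsv,np.array(lo),np.array(hi))
    cs,_=cv2.findContours(m,cv2.RETR_EXTERNAL,cv2.CHAIN_APPROX_NONE)
    out=[]
    for k in cs:
        a=cv2.contourArea(k)
        if a>=minA:
            M=cv2.moments(k); out.append((M["m10"]/M["m00"],M["m01"]/M["m00"],a,cv2.minAreaRect(k)))
    return out
def tri(c1,uv1,c2,uv2):
    o1,d1=ray(c1,*uv1);o2,d2=ray(c2,*uv2)
    A=np.stack([d1,-d2],1); s=np.linalg.lstsq(A,o2-o1,rcond=None)[0]
    a=o1+s[0]*d1;b=o2+s[1]*d2
    return (a+b)/2,np.linalg.norm(a-b)
E
python3 - <<'E'
from h import *
t=capture("top"); im=t["image"]
s=capture("scene")
cv2.imwrite("pics/topc.png",cv2.resize(im[70:270,165:385],None,fx=3.6,fy=2.9 and 3.6)[:600*9][:, :800][:600] if 0 else cv2.resize(im[75:245,165:385],(792,612))[:600])
cv2.imwrite("pics/scenec.png",cv2.resize(s["image"][140:310,90:350],(795,520)))
print("blue");[print(np.round(b[:3],1)) for b in blobs(t,(105,150,60),(125,255,255),15)]
print("red");[print(np.round(b[:3],1)) for b in blobs(t,(0,170,80),(4,255,255),10)+blobs(t,(174,150,80),(180,255,255),10)]
print("orange");[print(np.round(b[:3],1),b[3]) for b in blobs(t,(5,170,120),(15,255,255),40)]
E
```

```text
blue
[286.5 207.1  35.5]
[266.5 206.   35. ]
[421.5 200.6 322. ]
[287.5 183.2  35. ]
[267.6 182.4  33. ]
[320.1 117.2  50. ]
[271.3 116.6  43. ]
[222.5 116.1  38.5]
red
[211.8 202.8  32.5]
[213.5 178.9  29.5]
[358.1 175.1  79. ]
orange
[ 495.7  282.8 2781. ] ((495.0, 285.0), (130.0, 32.0), 90.0)
[319.  194.6 521. ] ((319.0, 194.5), (67.0, 8.0), 90.0)
[338.8 116.5  75. ] ((339.0, 116.5), (5.0, 16.0), 90.0)
[289.2 115.5  78.5] ((289.0, 116.0), (6.0, 16.0), 90.0)
[240.4 115.2  70.5] ((240.0, 115.5), (5.0, 16.0), 90.0)
```

View pics/topc.png

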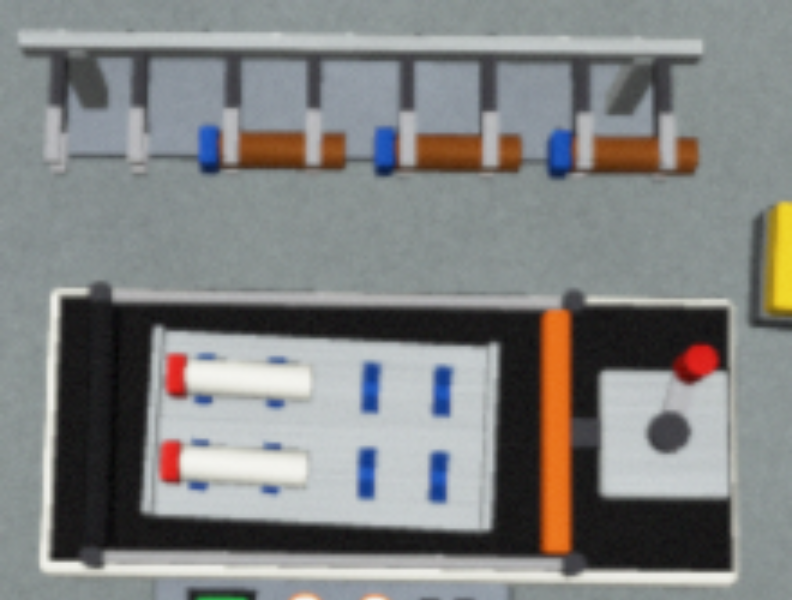

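View pics/scenec.png

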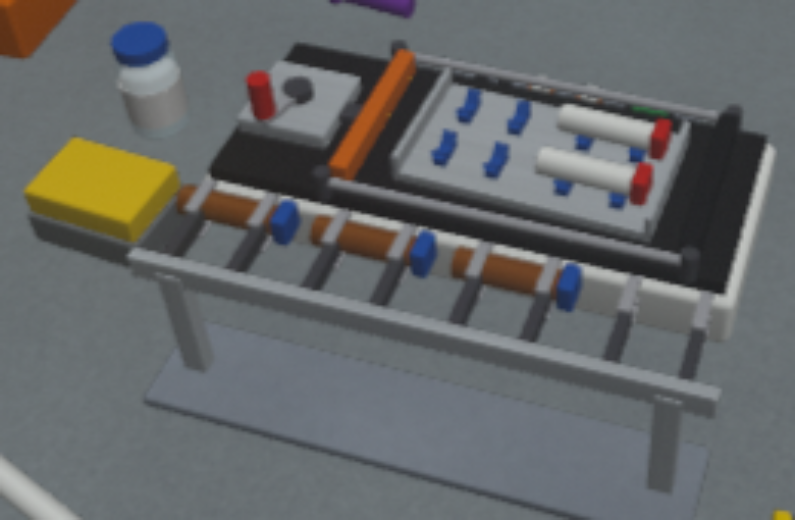

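Three culture tubes sit in stations 1–3 counted from −y. The spent tubes lie in the two saddles nearest the black bar, and the tray is slightly askew. Next I'll work out the positions.

```bash
python3 - <<'E'
from h import *
t=capture("top"); s=capture("scene")
def p(n,v): print(n,np.round(v,1))
for b in blobs(t,(105,150,60),(125,255,255),15): p("blue@95/130 a=%d px %d"%(b[2],b[0]),np.r_[onz(t,b[0],b[1],95),onz(t,b[0],b[1],130)])
# whole white tubes
hsv=cv2.cvtColor(t["image"],cv2.COLOR_BGR2HSV)
w=cv2.inRange(hsv,np.array((0,0,215)),np.array((180,40,255)))
w[:,:205]=0;w[:,300:]=0;w[:165]=0;w[215:]=0
cs,_=cv2.findContours(w,cv2.RETR_EXTERNAL,cv2.CHAIN_APPROX_NONE)
for k in cs:
    if cv2.contourArea(k)>30: r=cv2.minAreaRect(k); print("white",r); p("  ",onz(t,*r[0],102))
for b in blobs(t,(0,170,80),(4,255,255),10)+blobs(t,(174,150,80),(180,255,255),10): p("red@102/@140",np.r_[onz(t,b[0],b[1],102),onz(t,b[0],b[1],140)])
# amber
hs=blobs(t,(3,120,60),(20,255,255),20)
for b in hs: p("amber px %d,%d a %d w"%(b[0],b[1],b[2])+str(np.round(b[3][1])),onz(t,b[0],b[1],130))
print("scene blue/red")
for b in blobs(s,(105,150,40),(125,255,255),15): p("blue",b[:3])
for b in blobs(s,(0,170,60),(5,255,255),10)+blobs(s,(174,150,60),(180,255,255),10): p("red",b[:3])
# orange bar ends, crank axis
b=[b for b in hs if abs(b[0]-319)<3][0]; box=cv2.boxPoints(b[3]); 
for q in box: p("orange corner@98",onz(t,*q,98))
for uv in [(145.3,0)]: pass
E
```

```text
blue@95/130 a=35 px 286 [454.6 -83.3  95.  451.6 -80.6 130. ]
blue@95/130 a=35 px 266 [458.5 -33.7  95.  455.3 -32.6 130. ]
blue@95/130 a=322 px 421 [ 461.7 -420.    95.   458.4 -406.8  130. ]
blue@95/130 a=35 px 287 [514.3 -87.9  95.  509.4 -85.1 130. ]
blue@95/130 a=32 px 267 [517.2 -38.2  95.  512.2 -37.  130. ]
blue@95/130 a=49 px 320 [ 682.6 -177.3   95.   672.4 -171.6  130. ]
blue@95/130 a=45 px 271 [687.1 -53.   95.  676.7 -51.2 130. ]
blue@95/130 a=35 px 222 [692.2  71.6  95.  681.7  69.4 130. ]
white ((232.01947021484375, 203.688720703125), (34.30805969238281, 7.235881805419922), 3.5763344764709473)
   [465.9  51.5 102. ]
white ((233.53541564941406, 179.4690399169922), (33.45905685424805, 7.117533206939697), 3.8140745162963867)
   [526.2  46.5 102. ]
red@102/@140 [469.7 101.4 102.  465.9  98.  140. ]
red@102/@140 [528.9  96.2 102.  523.1  92.9 140. ]
red@102/@140 [ 529.2 -264.   102.   523.3 -254.9  140. ]
amber px 509,248 a 30 w[30.  4.] [ 338.5 -607.1  130. ]
amber px 495,282 a 2883 w[130.  32.] [ 259.3 -567.3  130. ]
amber px 319,194 a 535 w[67.  8.] [ 479.7 -160.2  130. 
[... 182 characters left out ...]
7 a 136 w[ 8. 17.] [674.2 -96.1 130. ]
amber px 257,116 a 41 w[9. 5.] [676.9 -17.1 130. ]
amber px 240,116 a 143 w[ 9. 17.] [679.3  24.4 130. ]
amber px 500,115 a 932 w[50. 25.] [ 663.8 -619.   130. ]
scene blue/red
blue [275.8 232.1  40.5]
blue [228.4 221.4  47. ]
blue [183.  211.4  54.5]
blue [  1.9 191.1  23.5]
blue [251.9 192.2  24.5]
blue [235.2 188.   27. ]
blue [259.7 177.9  22.5]
blue [243.  174.4  21. ]
blue [135.5 153.5 151.5]
blue [  61.9   15.9 1662.5]
red [299.8 197.   21. ]
red [305.9 182.3  21.5]
red [175.2 169.5  45. ]
orange corner@98 [ 568.2 -158.8   98. ]
orange corner@98 [ 567.7 -178.8   98. ]
orange corner@98 [ 400.1 -171.    98. ]
orange corner@98 [ 400.6 -151.3   98. ]
```

```bash
cat >> h.py <<'E'
def rows(wps,yaw=None,n=8,p0=None):
    """wps: list of (x,y,z,steps); keeps yaw; prints xyz rows in tool units"""
    o=get_obs(); ps=np.array(o["tool_pos"] if p0 is None else p0,float); Rm=R.from_euler("xyz",o["tcp_rot"]).as_matrix()
    out=[]
    for w in wps:
        d=Rm.T@(np.array(w[:3])-ps)/60/w[3]; 
        d=np.round(d,2); out+= [list(map(float,d))]*w[3]; ps=ps+Rm@d*60*w[3]
    print(len(out),out,"max",np.abs(out).max()); 
def st():
    o=get_obs(); print("t",round(o["time"],2),"pos",np.round(o["tool_pos"],1),"rot",np.round(o["tcp_rot"],3),"F",np.round(o["contact_force"],1),"w",round(o["grip_width"],1))
E
python3 - <<'E'
from h import *
t=capture("top"); s=capture("scene")
def p(n,v): print(n,np.round(v,1))
tb=[(320.1,117.2),(271.3,116.6),(222.5,116.1)]; sb=[(183,211.4),(228.4,221.4),(275.8,232.1)]
for a,b in zip(tb,sb): v,e=tri(t,a,s,b); p("cap",np.r_[v,e])
for a,b in zip([(213.5,178.9),(211.8,202.8),(358.1,175.1)],[(299.8,197),(305.9,182.3),(175.2,169.5)]): v,e=tri(t,a,s,b); p("red",np.r_[v,e])
p("axis hub",onz(t,165+668/3.6,75+432/3.6,108))
im=t["image"][160:260,70:160]; cv2.imwrite("pics/bin.png",cv2.resize(im,(540,600)))
im=t["image"][155:230,315:375]; cv2.imwrite("pics/crank.png",cv2.resize(im,(480,600),interpolation=cv2.INTER_CUBIC))
E
```

```text
cap [ 6.705e+02 -1.711e+02  1.344e+02  5.000e-01]
cap [ 6.749e+02 -5.100e+01  1.352e+02  2.000e-01]
cap [679.3  68.4 135.2   1. ]
red [527.3  95.3 112.9   0. ]
red [4.683e+02 1.002e+02 1.137e+02 2.000e-01]
red [ 524.3 -256.6  131.2    0.9]
axis hub [ 478.9 -241.2  108. ]
```

View pics/bin.png

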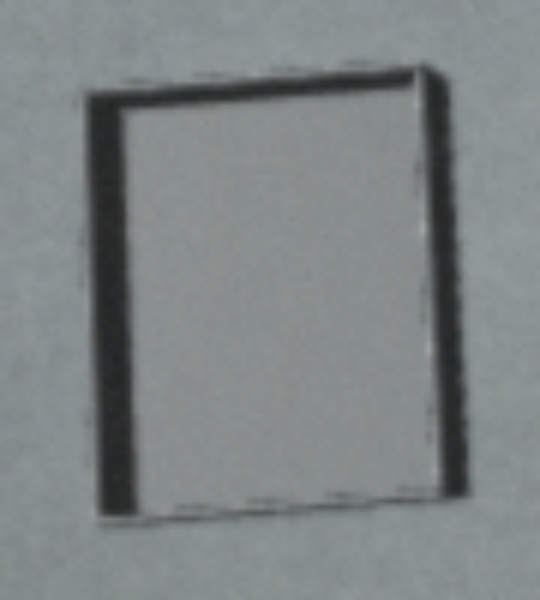

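View pics/crank.png

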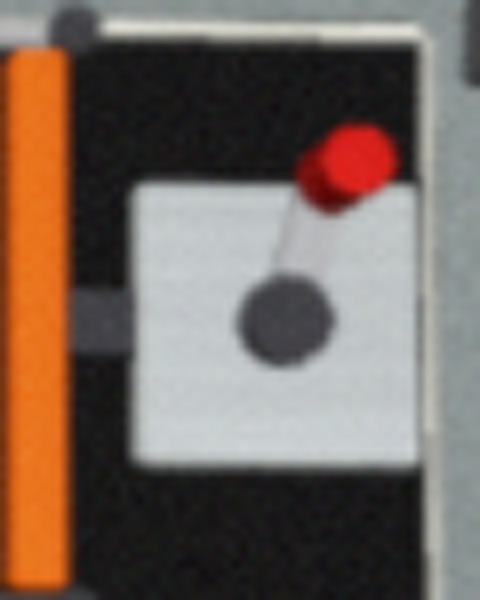

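```bash
python3 - <<'E'
from h import *
t=capture("top")
q=[onz(t,*x,50)[:2] for x in [(84.7,175.3),(142.5,171.3),(143.8,243),(86.7,246.3)]]
print(np.round(q,1),"bin c",np.round(np.mean(q,0),1), np.linalg.norm(q[0]-q[1]),np.linalg.norm(q[1]-q[2]))
k=onz(t,360,175,146);h=onz(t,350.6,195,107);print(k,h,np.linalg.norm((k-h)[:2]))
print("beaker",onz(t,100,130,90))
st()
# first target: above spent A
rows([(466.5,58.5,215,8)])
E
```

```text
[[555.5 435.8]
 [562.  285.5]
 [376.2 281.3]
 [371.7 426.9]] bin c [466.4 357.4] 150.45982431130176 185.94388723457985
[ 522.22856768 -257.99026972  146.        ] [ 479.00381149 -241.49142286  107.        ] 46.2665267243709
beaker [664.56863611 384.26025359  90.        ]
t 0.5 pos [128.7 509.  212.6] rot [3.142 0.    2.894] F [-0.1 -0.4 -0.8] w 91.9
8 [[-0.91, -0.74, -0.01], [-0.91, -0.74, -0.01], [-0.91, -0.74, -0.01], [-0.91, -0.74, -0.01], [-0.91, -0.74, -0.01], [-0.91, -0.74, -0.01], [-0.91, -0.74, -0.01], [-0.91, -0.74, -0.01]] max 0.91
```

Emit:
carry_out(xyz=[[0,0,0],[0,0,0],[0,0,0],[0,0,0],[0,0,0],[0,0,0],[0,0,0],[0,0,0]], dr=[[0,0,1],[0,0,1],[0,0,1],[0,0,1],[0,0,1],[0,0,1],[0,0,1],[0,0,1]], gripper=-0.04)

```text
time: 1.5
tool_pos: [128.7, 509.0, 212.7]
tcp_rot: [3.142, -0.0, 1.772]
contact_force: [0.9, 0.8, 0.1]
grip_width: 44.0
```

Emit:
carry_out(xyz=[[0,0,0],[0,0,0],[0,0,0]], dr=[[0,0,1],[0,0,1],[0,0,0.03]])

```text
time: 1.88
tool_pos: [128.8, 509.0, 212.6]
tcp_rot: [3.142, -0.0, 1.494]
contact_force: [0.4, 0.3, -0.3]
grip_width: 43.9
```

```bash
python3 - <<'E'
from h import *
st(); rows([(466.5,58.5,215,12)])
E
```

```text
t 1.88 pos [128.8 509.  212.6] rot [ 3.142 -0.     1.494] F [ 0.4  0.3 -0.3] w 43.9
12 [[-0.59, 0.52, -0.0], [-0.59, 0.52, -0.0], [-0.59, 0.52, -0.0], [-0.59, 0.52, -0.0], [-0.59, 0.52, -0.0], [-0.59, 0.52, -0.0], [-0.59, 0.52, -0.0], [-0.59, 0.52, -0.0], [-0.59, 0.52, -0.0], [-0.59, 0.52, -0.0], [-0.59, 0.52, -0.0], [-0.59, 0.52, -0.0]] max 0.59
```

Emit:
carry_out(xyz=[[-0.59,0.52,0],[-0.59,0.52,0],[-0.59,0.52,0],[-0.59,0.52,0],[-0.59,0.52,0],[-0.59,0.52,0],[-0.59,0.52,0],[-0.59,0.52,0]], dr=[[0,0,0],[0,0,0],[0,0,0],[0,0,0],[0,0,0],[0,0,0],[0,0,0],[0,0,0]])

```text
time: 2.88
tool_pos: [356.5, 206.0, 212.9]
tcp_rot: [3.141, -0.0, 1.497]
contact_force: [-0.5, 0.6, 1.0]
grip_width: 44.1
```

Emit:
carry_out(xyz=[[-0.59,0.52,0],[-0.59,0.52,0],[-0.59,0.52,0],[-0.59,0.52,0],[0,0,0]], dr=[[0,0,0],[0,0,0],[0,0,0],[0,0,0],[0,0,0]])

```text
time: 3.5
tool_pos: [470.6, 54.2, 212.4]
tcp_rot: [3.141, 0.0, 1.492]
contact_force: [-0.4, 0.5, -0.0]
grip_width: 44.0
```

```bash
python3 - <<'E'
from h import *
st(); rows([(466.5,58.5,215,1)])
w=capture("wrist");cv2.imwrite("pics/w1.png",w["image"])
for p in [(466.5,58.5,102),(526.5,53.5,102)]: print(proj(w,p))
E
```

```text
t 3.5 pos [470.6  54.2 212.4] rot [3.141 0.    1.492] F [-0.4  0.5 -0. ] w 44.0
1 [[0.07, -0.07, -0.04]] max 0.07
(np.float64(248.5141127017263), np.float64(177.9973274171612))
(np.float64(318.5126271768837), np.float64(178.33764710653003))
```

View pics/w1.png

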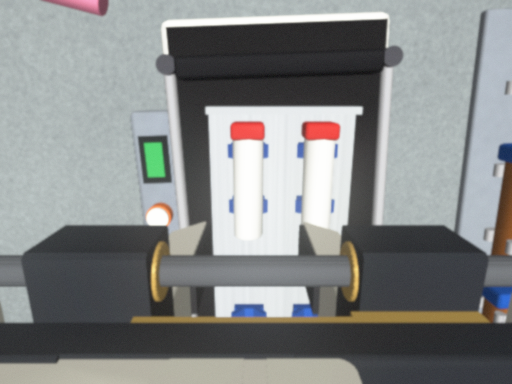

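The wrist view shows both spent tubes upright in the image. The predicted centres (248,178) and (318,178) fall midway between their saddles, so the measurement holds and I'll descend.

Emit:
carry_out(xyz=[[0.07,-0.07,0],[0,0,0.44],[0,0,0.44],[0,0,0.44],[0,0,0.44],[0,0,0]], dr=[[0,0,0],[0,0,0],[0,0,0],[0,0,0],[0,0,0],[0,0,0]])

```text
time: 4.3
tool_pos: [463.2, 62.4, 105.9]
tcp_rot: [-3.138, -0.0, 1.496]
contact_force: [-0.0, -0.5, 0.1]
grip_width: 44.3
```

Emit:
carry_out(xyz=[[0,0,0],[0,0,0],[0,0,0],[0,0,0]], dr=[[0,0,0],[0,0,0],[0,0,0],[0,0,0]], gripper=-1)

```text
time: 4.8
tool_pos: [465.5, 61.0, 107.4]
tcp_rot: [3.141, -0.0, 1.493]
contact_force: [0.2, -0.0, 1.1]
grip_width: 8.5
```

Emit:
carry_out(xyz=[[0,0,-0.4],[0,0,-0.5],[0,0,-0.5],[0,0,0]], dr=[[0,0,0],[0,0,0],[0,0,0],[0,0,0]])

```text
time: 5.3
tool_pos: [466.7, 60.9, 193.1]
tcp_rot: [3.137, -0.0, 1.493]
contact_force: [0.1, 0.5, -0.6]
grip_width: 0.5
```

```bash
python3 - <<'E'
from h import *
st(); rows([(426,357,190,6),(426,357,32,4)])
E
```

```text
t 5.3 pos [466.7  60.9 193.1] rot [ 3.137 -0.     1.493] F [ 0.1  0.5 -0.6] w 0.5
10 [[0.81, -0.18, 0.01], [0.81, -0.18, 0.01], [0.81, -0.18, 0.01], [0.81, -0.18, 0.01], [0.81, -0.18, 0.01], [0.81, -0.18, 0.01], [0.0, 0.0, 0.66], [0.0, 0.0, 0.66], [0.0, 0.0, 0.66], [0.0, 0.0, 0.66]] max 0.81
```

The fingers closed to nothing, so I'll look.

```bash
python3 - <<'E'
from h import *
w=capture("wrist");t=capture("top");s=capture("scene")
a=cv2.resize(w["image"],(512,384));b=cv2.resize(t["image"][140:250,170:380],(400,210));c=cv2.resize(s["image"][130:250,150:360],(400,228))
o=np.zeros((600,800,3),np.uint8);o[:384,:512]=a;o[384:594,:400]=b;o[372:600,400:]=c
cv2.imwrite("pics/m1.png",o)
E
```

```text
(no output)
```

View pics/m1.png

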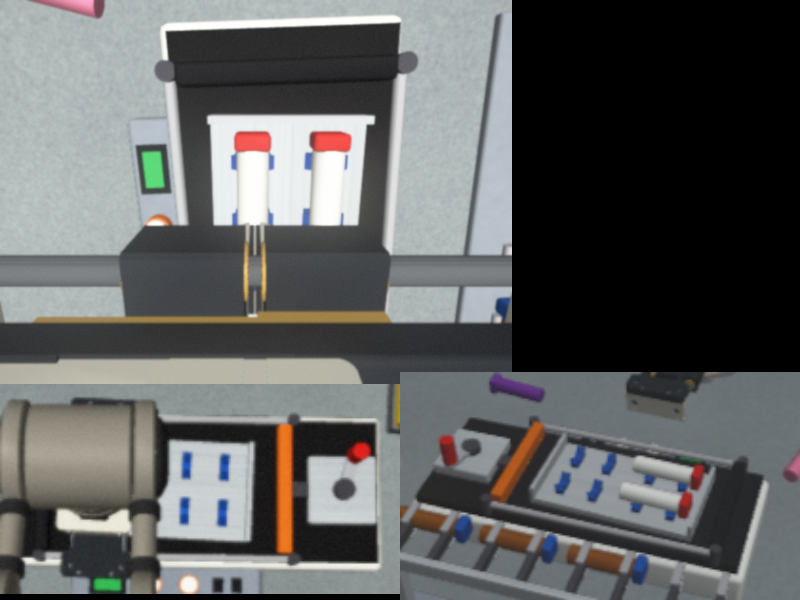

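```bash
python3 - <<'E'
from h import *
s=capture("scene"); o=get_obs(); p=o["tool_pos"]; st()
im=cv2.resize(s["image"][90:230,200:340],None,fx=4,fy=4,interpolation=cv2.INTER_CUBIC)
for dz,col in [(0,(0,255,0)),(-22,(0,255,255)),(25,(255,0,255)),(50,(255,255,0))]:
    u,v=proj(s,p+np.array([0,0,dz])); cv2.circle(im,(int((u-200)*4),int((v-90)*4)),3,col,-1)
for q in [(466.5,58.5,102),(526.5,53.5,102)]:
    u,v=proj(s,q); cv2.circle(im,(int((u-200)*4),int((v-90)*4)),3,(255,0,0),-1)
cv2.imwrite("pics/tip.png",im)
E
```

```text
t 5.5 pos [464.6  61.  190. ] rot [-3.139  0.     1.493] F [-0.3 -0.8  0.5] w 0.4
```

View pics/tip.png

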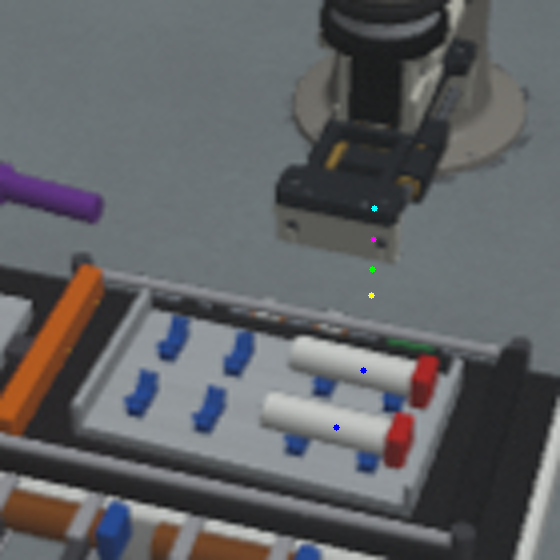

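```bash
python3 - <<'E'
from h import *
w=capture("wrist"); o=get_obs(); p=o["tool_pos"]; 
Rm=R.from_euler("xyz",o["tcp_rot"]).as_matrix()
P=np.array(w["pose"]);print("cam in tool",Rm.T@(P[:3,3]-p)); print(np.round(Rm.T@P[:3,:3],3))
for l in [(0,0,0),(0,0,3),(0,0,22),(-9.5,0,22),(9.5,0,22),(0,0,-44),(-37,0,-44)]: print(l,np.round(proj(w,p+Rm@np.array(l)),1))
st()
E
```

```text
cam in tool [  68.63736774    0.54341001 -171.66944411]
[[ 0.     0.966  0.259]
 [ 1.    -0.    -0.   ]
 [-0.     0.259 -0.966]]
(0, 0, 0) [253.4 230.3]
(0, 0, 3) [253.4 228.3]
(0, 0, 22) [253.5 216.8]
(-9.5, 0, 22) [253.5 231.3]
(9.5, 0, 22) [253.5 201.8]
(0, 0, -44) [253.  269.5]
(-37, 0, -44) [253.1 344.2]
t 5.55 pos [464.6  61.  189.9] rot [-3.139  0.     1.493] F [-0.3  0.5  0.2] w 0.3
```

```bash
python3 - <<'E'
from h import *
w=capture("wrist")
cv2.imwrite("pics/w2.png",cv2.resize(w["image"][180:384,130:380],(735,600)))
E
```

```text
(no output)
```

View pics/w2.png

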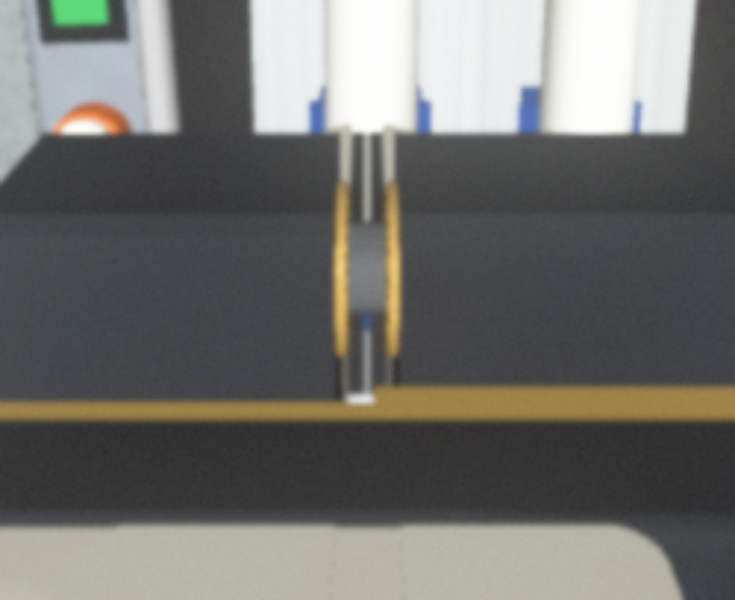

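```bash
python3 - <<'E'
from h import *
w=capture("wrist");s=capture("scene"); o=get_obs(); p=o["tool_pos"]; 
Rm=R.from_euler("xyz",o["tcp_rot"]).as_matrix()
for a,b in [((254,224),(299,155.5))]:
    v,e=tri(w,a,s,b); print(v,e,Rm.T@(v-p))
# plane y_tool=0: intersect scene rays with plane through p normal Rm[:,1]
for u in [(270,149.5),(299,155.5),(269.5,141),(297.5,145.5)]:
    O,d=ray(s,*u); n=Rm[:,1]; k=n@(p-O)/(n@d); print(u,np.round(Rm.T@(O+k*d-p),1))
im=cv2.resize(s["image"][100:175,240:330],(720,600),interpolation=cv2.INTER_CUBIC);cv2.imwrite("pics/tip2.png",im)
E
```

```text
[466.34306195  73.31823916 202.54635745] 7.48725367039023 [ 12.39625007   0.4266752  -12.23472087]
(270, 149.5) [-63.5   0.  -10.2]
(299, 155.5) [ 15.7   0.  -10.4]
(269.5, 141) [-64.8   0.  -37.8]
(297.5, 145.5) [ 10.3  -0.  -41.6]
```

View pics/tip2.png

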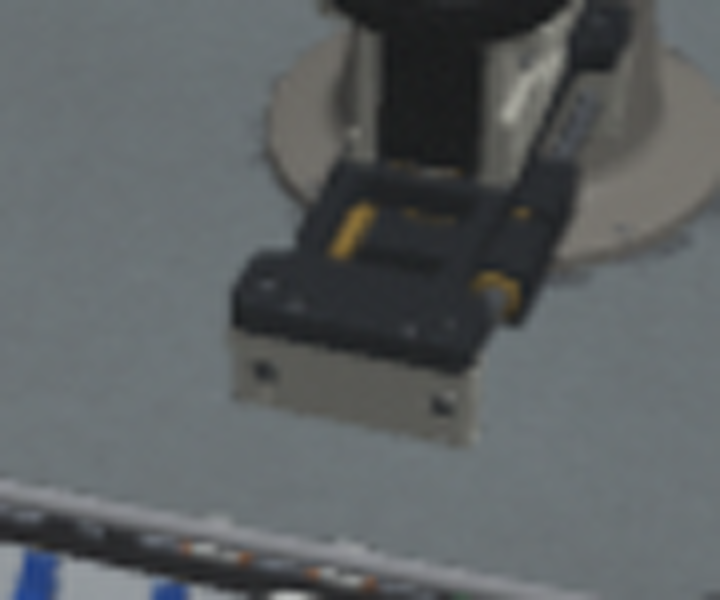

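```bash
python3 - <<'E'
from h import *
import itertools
o=get_obs(); p=o["tool_pos"]; Rm=R.from_euler("xyz",o["tcp_rot"]).as_matrix(); print(o["joint_positions"])
def box(c,im,lo,hi,col,off,sc):
    P=list(itertools.product(*zip(lo,hi)))
    uv=[((np.array(proj(c,p+Rm@np.array(q)))-off)*sc) for q in P]
    for i in range(8):
        for j in range(i):
            if sum(P[i][k]!=P[j][k] for k in range(3))==1: cv2.line(im,tuple(int(a) for a in uv[i]),tuple(int(a) for a in uv[j]),col,1)
s=capture("scene");w=capture("wrist")
im=cv2.resize(s["image"][60:180,220:340],(480,480),interpolation=cv2.INTER_CUBIC)
im2=cv2.resize(w["image"][150:384],None,fx=1,fy=1)
for c,m,off,sc in [(s,im,np.array([220,60]),4),(w,im2,np.array([0,150]),1)]:
    box(c,m,(-37.5,-95,-84),(37.5,95,-44),(0,255,0),off,sc)
    box(c,m,(-9.5,-19,-44),(9.5,19,22),(0,0,255),off,sc)
cv2.imwrite("pics/wf.png",im);cv2.imwrite("pics/wf2.png",im2)
E
```

```text
[-3.32904703e-02  2.61552023e-01  1.70544516e+00  1.16117837e-04
  1.17607187e+00  4.42139664e-02]
```

View pics/wf.png

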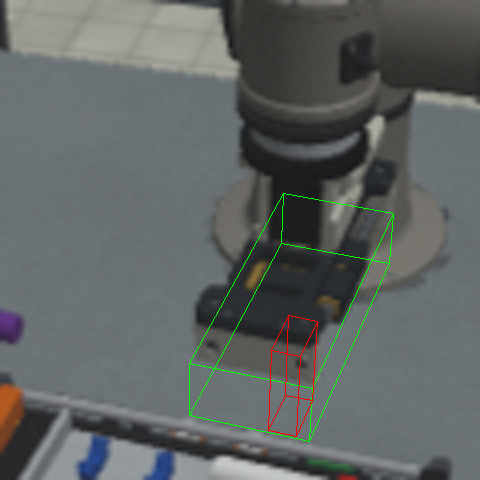

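View pics/wf2.png

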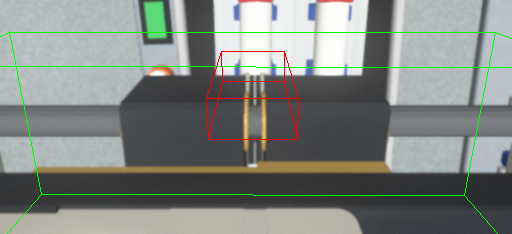

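The pictures disagree with the stated tool geometry: the visible finger ends lie about 11 mm behind the reported TCP, not 22 mm ahead of it. The empty close at z = 106 fits that. I'll open and probe down over the tube in small steps, watching the force.

Emit:
carry_out(xyz=[[0,0,0],[0,0,0.35],[0,0,0.35],[0,0,0.35],[0,0,0.35],[0,0,0]], dr=[[0,0,0],[0,0,0],[0,0,0],[0,0,0],[0,0,0],[0,0,0]], gripper=-0.04)

```text
time: 6.55
tool_pos: [464.3, 61.0, 105.9]
tcp_rot: [-3.138, 0.0, 1.493]
contact_force: [-0.5, 0.4, 0.3]
grip_width: 44.2
```

Emit:
carry_out(xyz=[[0,0,0.03],[0,0,0.03],[0,0,0]], dr=[[0,0,0],[0,0,0],[0,0,0]])

```text
time: 6.92
tool_pos: [465.5, 61.0, 103.8]
tcp_rot: [3.141, -0.0, 1.493]
contact_force: [-0.2, 0.2, -0.0]
grip_width: 44.1
```

```bash
python3 - <<'E'
from h import *
st()
w=capture("wrist");s=capture("scene");t=capture("top")
o=np.zeros((600,800,3),np.uint8);o[:384,:512]=w["image"];o[384:594,:400]=cv2.resize(t["image"][140:250,170:380],(400,210));o[300:600,420:800]=cv2.resize(s["image"][120:220,230:356],(380,300))
cv2.imwrite("pics/m2.png",o)
E
```

```text
t 6.92 pos [465.5  61.  103.8] rot [ 3.141 -0.     1.493] F [-0.2  0.2 -0. ] w 44.1
```

View pics/m2.png

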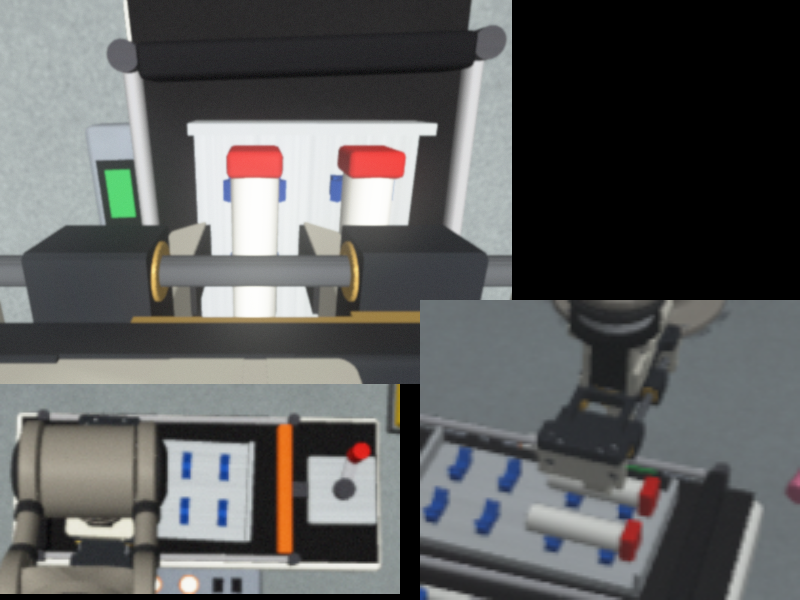

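The scene view shows the finger plates only at the tube's top and over its −y half. I'll keep probing down.

Emit:
carry_out(xyz=[[0,0,0.03],[0,0,0.03],[0,0,0]], dr=[[0,0,0],[0,0,0],[0,0,0]])

```text
time: 7.45
tool_pos: [465.2, 61.0, 99.6]
tcp_rot: [-3.141, -0.0, 1.493]
contact_force: [-0.2, 0.3, -0.3]
grip_width: 44.1
```

Emit:
carry_out(xyz=[[0,0,0.03],[0,0,0.03],[0,0,0]], dr=[[0,0,0],[0,0,0],[0,0,0]])

```text
time: 7.82
tool_pos: [465.2, 61.0, 96.0]
tcp_rot: [-3.141, -0.0, 1.493]
contact_force: [-0.1, -0.0, -0.3]
grip_width: 43.8
```

Emit:
carry_out(xyz=[[0,0,0.05],[0,0,0],[0,0,0]], dr=[[0,0,0],[0,0,0],[0,0,0]])

```text
time: 8.2
tool_pos: [465.3, 61.0, 93.2]
tcp_rot: [-3.142, -0.0, 1.493]
contact_force: [-0.6, 0.3, 0.2]
grip_width: 44.0
```

No contact even at z = 93, and the stated tips would be 9 mm inside the tray floor there. So the real fingertips are well behind where the interface text puts them. I'll look more closely.

```bash
python3 - <<'E'
from h import *
s=capture("scene");w=capture("wrist")
cv2.imwrite("pics/z1.png",cv2.resize(s["image"][130:220,250:340],(600,600),interpolation=cv2.INTER_CUBIC))
cv2.imwrite("pics/z2.png",cv2.resize(w["image"][130:350,120:400],(763,600),interpolation=cv2.INTER_CUBIC))
E
```

```text
(no output)
```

View pics/z1.png

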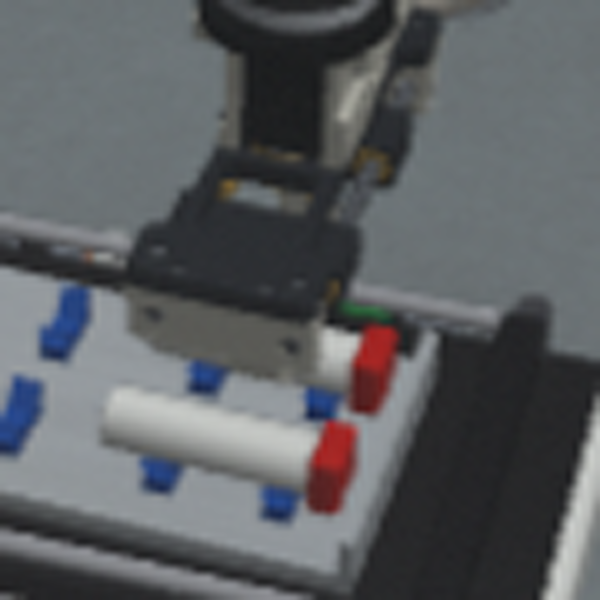

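View pics/z2.png

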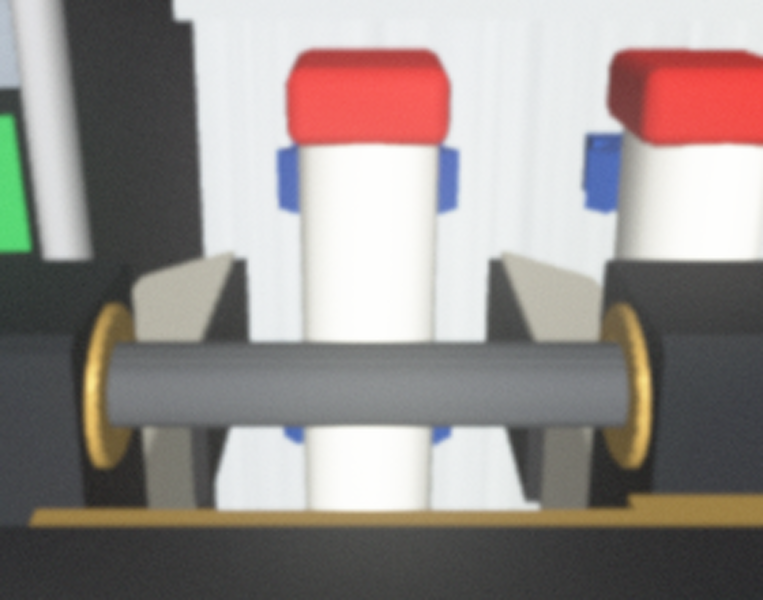

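Emit:
carry_out(xyz=[[0.21,0.01,0],[0.21,0.01,0],[0,0,0.05],[0,0,0.05],[0,0,0]], dr=[[0,0,0],[0,0,0],[0,0,0],[0,0,0],[0,0,0]])

```text
time: 8.93
tool_pos: [468.1, 85.9, 86.8]
tcp_rot: [-3.141, 0.0, 1.493]
contact_force: [-0.9, 0.2, -0.6]
grip_width: 44.1
```

Emit:
carry_out(xyz=[[0,0,0.03],[0,0,0.03],[0,0,0]], dr=[[0,0,0],[0,0,0],[0,0,0]])

```text
time: 9.3
tool_pos: [468.4, 86.0, 83.5]
tcp_rot: [-3.141, -0.0, 1.493]
contact_force: [0.2, -0.4, 0.4]
grip_width: 44.2
```

Emit:
carry_out(xyz=[[0,0,0.03],[0,0,0.03],[0,0,0]], dr=[[0,0,0],[0,0,0],[0,0,0]])

```text
time: 9.68
tool_pos: [468.3, 86.0, 79.9]
tcp_rot: [-3.141, -0.0, 1.493]
contact_force: [-0.2, -0.8, 0.3]
grip_width: 44.0
```

Emit:
carry_out(xyz=[[0,0,0.03],[0,0,0.03],[0,0,0]], dr=[[0,0,0],[0,0,0],[0,0,0]])

```text
time: 10.05
tool_pos: [468.3, 86.0, 76.3]
tcp_rot: [-3.141, -0.0, 1.493]
contact_force: [0.2, 0.2, -0.3]
grip_width: 44.1
```

Emit:
carry_out(xyz=[[0,0,0],[0,0,0],[0,0,0],[0,0,0]], dr=[[0,0,0],[0,0,0],[0,0,0],[0,0,0]], gripper=-1)

```text
time: 10.55
tool_pos: [468.0, 86.1, 76.4]
tcp_rot: [-3.141, -0.0, 1.493]
contact_force: [-3.1, 1.6, 1.9]
grip_width: 32.4
```

```bash
python3 - <<'E'
from h import *
st()
s=capture("scene");w=capture("wrist")
cv2.imwrite("pics/z1b.png",np.hstack([cv2.resize(s["image"][130:220,250:340],(400,400),interpolation=cv2.INTER_CUBIC),cv2.resize(w["image"][130:350,120:340],(400,400))]))
E
```

```text
t 10.55 pos [468.   86.1  76.4] rot [-3.141 -0.     1.493] F [-3.1  1.6  1.9] w 32.4
```

View pics/z1b.png

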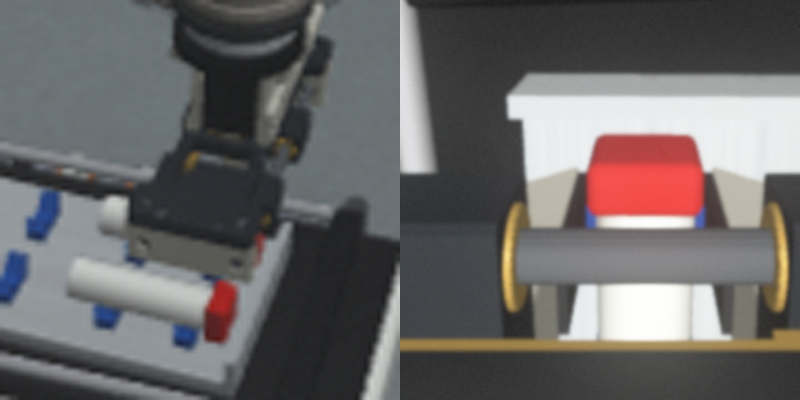

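The fingers stopped at 32 mm, on the saddle. I'll open, slide back 27 mm along the tube to the gap between the saddles, and try again.

Emit:
carry_out(xyz=[[0,0,0],[0,0,0],[-0.15,-0.01,0],[-0.15,0,0],[-0.15,0,0],[0,0,0]], dr=[[0,0,0],[0,0,0],[0,0,0],[0,0,0],[0,0,0],[0,0,0]], gripper=-0.04)

```text
time: 11.4
tool_pos: [465.8, 58.3, 76.4]
tcp_rot: [3.141, -0.0, 1.492]
contact_force: [-0.2, -0.2, -1.0]
grip_width: 44.1
```

Emit:
carry_out(xyz=[[0,0,0],[0,0,0],[0,0,0],[0,0,0]], dr=[[0,0,0],[0,0,0],[0,0,0],[0,0,0]], gripper=-1)

```text
time: 11.9
tool_pos: [465.8, 59.3, 76.4]
tcp_rot: [3.142, -0.0, 1.494]
contact_force: [-0.9, 0.0, -1.0]
grip_width: 25.2
```

Width 25.2 mm, so it grips the tube. Lift and check.

Emit:
carry_out(xyz=[[0,0,-0.3],[0,0,-0.5],[0,0,-0.5],[0,0,-0.4],[0,0,0]], dr=[[0,0,0],[0,0,0],[0,0,0],[0,0,0],[0,0,0]])

```text
time: 12.52
tool_pos: [466.7, 59.2, 179.7]
tcp_rot: [3.138, -0.0, 1.494]
contact_force: [-0.4, -0.0, -0.3]
grip_width: 24.9
```

```bash
python3 - <<'E'
from h import *
st()
s=capture("scene");w=capture("wrist")
cv2.imwrite("pics/z1c.png",np.hstack([cv2.resize(s["image"][80:230,220:370],(400,400),interpolation=cv2.INTER_CUBIC),cv2.resize(w["image"][130:350,120:340],(400,400))]))
rows([(427,357,170,7),(427,357,14,5)])
E
```

```text
t 12.53 pos [466.7  59.2 179.7] rot [ 3.138 -0.     1.494] F [-0.4 -0.  -0.3] w 24.9
12 [[0.7, -0.15, 0.02], [0.7, -0.15, 0.02], [0.7, -0.15, 0.02], [0.7, -0.15, 0.02], [0.7, -0.15, 0.02], [0.7, -0.15, 0.02], [0.7, -0.15, 0.02], [-0.0, 0.01, 0.52], [-0.0, 0.01, 0.52], [-0.0, 0.01, 0.52], [-0.0, 0.01, 0.52], [-0.0, 0.01, 0.52]] max 0.7
```

View pics/z1c.png

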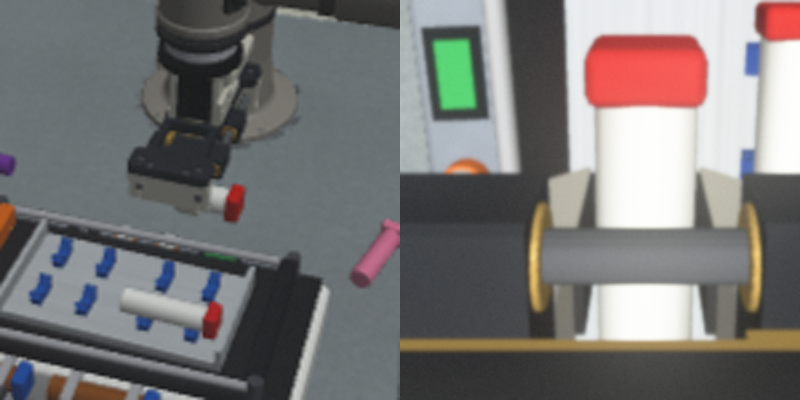

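The tube is held. Carry it to the bin.

Emit:
carry_out(xyz=[[0.4,-0.08,0],[0.72,-0.16,0.02],[0.75,-0.16,0.02],[0.75,-0.16,0.02],[0.75,-0.16,0.02],[0.72,-0.16,0.02],[0.55,-0.12,0.02],[0.26,-0.05,0]], dr=[[0,0,0],[0,0,0],[0,0,0],[0,0,0],[0,0,0],[0,0,0],[0,0,0],[0,0,0]])

```text
time: 13.62
tool_pos: [424.5, 358.2, 169.4]
tcp_rot: [-3.139, 0.002, 1.495]
contact_force: [0.6, -0.7, -0.2]
grip_width: 25.4
```

Emit:
carry_out(xyz=[[0,0,0.6],[0,0,0.6],[0,0,0.6],[0,0,0.6],[0,0,0]], dr=[[0,0,0],[0,0,0],[0,0,0],[0,0,0],[0,0,0]])

```text
time: 14.25
tool_pos: [423.8, 355.1, 24.3]
tcp_rot: [-3.136, 0.005, 1.493]
contact_force: [-0.0, -0.9, -0.1]
grip_width: 26.0
```

```bash
python3 - <<'E'
from h import *
st()
s=capture("scene");w=capture("wrist")
cv2.imwrite("pics/b1.png",np.hstack([cv2.resize(s["image"][150:270,330:450],(400,400),interpolation=cv2.INTER_CUBIC),cv2.resize(w["image"],(400,400))]))
rows([(427,357,10,2)])
E
```

```text
t 14.25 pos [423.8 355.1  24.3] rot [-3.136  0.005  1.493] F [-0.  -0.9 -0.1] w 26.0
2 [[0.0, 0.01, 0.15], [0.0, 0.01, 0.15]] max 0.15
```

View pics/b1.png

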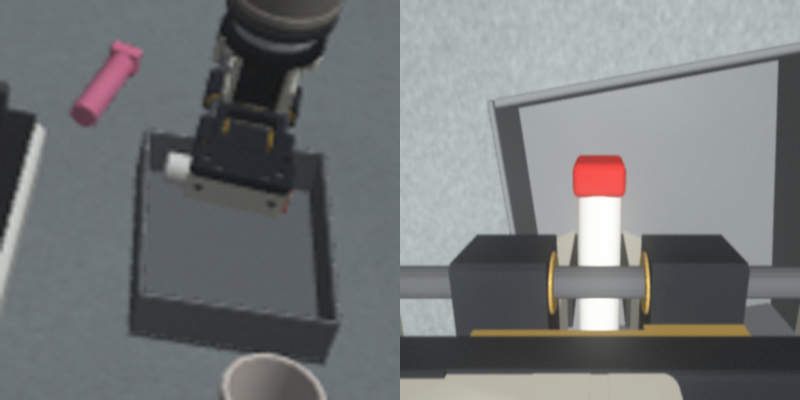

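Emit:
carry_out(xyz=[[0,0,0.12],[0,0,0.12],[0,0,0]], dr=[[0,0,0],[0,0,0],[0,0,0]])

```text
time: 14.72
tool_pos: [425.5, 357.0, 12.6]
tcp_rot: [-3.141, 0.0, 1.493]
contact_force: [0.3, -0.9, -0.7]
grip_width: 25.2
```

Emit:
carry_out(xyz=[[0,0,0],[0,0,0],[0,0,0],[0,0,-0.4],[0,0,-0.8],[0,0,-0.9],[0,0,-0.6],[0,0,0]], dr=[[0,0,0],[0,0,0],[0,0,0],[0,0,0],[0,0,0],[0,0,0],[0,0,0],[0,0,0]], gripper=-0.04)

```text
time: 15.72
tool_pos: [427.2, 358.1, 178.2]
tcp_rot: [3.136, -0.004, 1.493]
contact_force: [0.4, 0.5, -1.1]
grip_width: 43.9
```

```bash
python3 - <<'E'
from h import *
st()
s=capture("scene");w=capture("wrist");t=capture("top")
o=np.zeros((600,800,3),np.uint8);o[:384,:512]=w["image"];o[384:594,:400]=cv2.resize(t["image"][140:250,170:380],(400,210));o[300:600,420:800]=cv2.resize(s["image"][150:270,300:450],(380,300))
cv2.imwrite("pics/b2.png",o)
for k in blobs(s,(0,170,60),(5,255,255),10)+blobs(s,(174,150,60),(180,255,255),10): print(np.round(k[:3],1))
rows([(526.5,53.5,170,8)])
E
```

```text
t 15.72 pos [427.2 358.1 178.2] rot [ 3.136 -0.004  1.493] F [ 0.4  0.5 -1.1] w 43.9
[412.5 214.3  26. ]
[299.5 197.3  19.5]
[175.2 169.7  45. ]
8 [[-0.61, 0.26, 0.01], [-0.61, 0.26, 0.01], [-0.61, 0.26, 0.01], [-0.61, 0.26, 0.01], [-0.61, 0.26, 0.01], [-0.61, 0.26, 0.01], [-0.61, 0.26, 0.01], [-0.61, 0.26, 0.01]] max 0.61
```

View pics/b2.png

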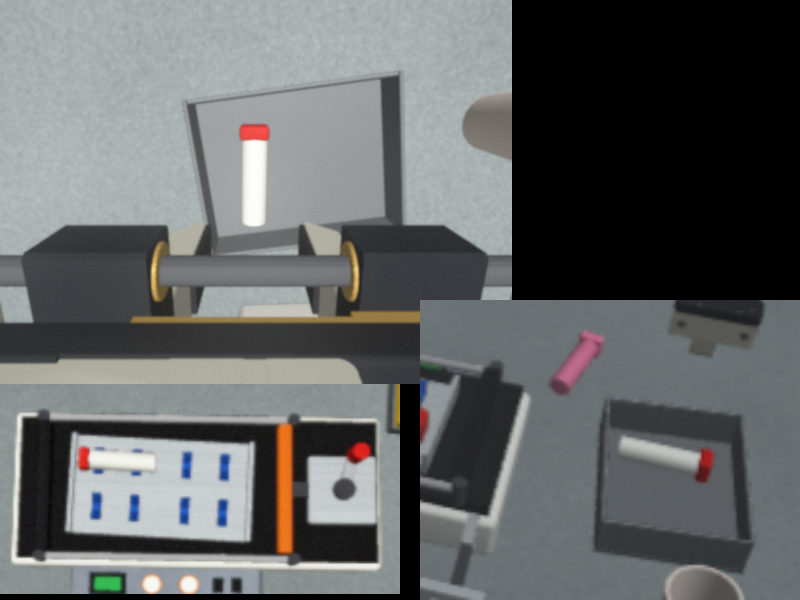

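```bash
python3 - <<'E'
from h import *
s=capture("scene"); o=get_obs(); p=o["tool_pos"]; Rm=R.from_euler("xyz",o["tcp_rot"]).as_matrix()
for l in [(0,0,0),(0,0,22),(0,22,22),(0,-22,22)]: print(l,np.round(proj(s,p+Rm@np.array(l)),1))
im=cv2.resize(s["image"][120:195,370:460],(720,600),interpolation=cv2.INTER_CUBIC);cv2.imwrite("pics/pad.png",im)
n=Rm[:,1]
for u in [(411.3,170.8)]:
    for yy in (22,-22):
        O,d=ray(s,*u); q=p+Rm@np.array([0,yy,0]); k=n@(q-O)/(n@d); print(yy,np.round(Rm.T@(O+k*d-p),1))
st()
E
```

```text
(0, 0, 0) [409.  170.7]
(0, 0, 22) [407.1 177.1]
(0, 22, 22) [406.2 182.5]
(0, -22, 22) [408.  171.8]
22 [  3.8  22.  -19. ]
-22 [  7.2 -22.   16.5]
t 15.93 pos [425.  356.7 173.4] rot [-3.139e+00  2.000e-03  1.493e+00] F [-0.4 -0.  -0.8] w 44.0
```

View pics/pad.png

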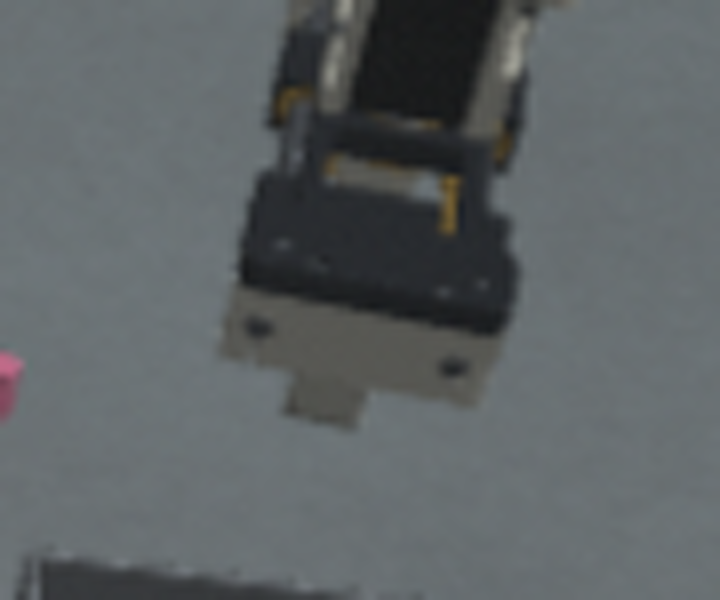

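The spent tube lies in the bin (cap at (254,131) in the wrist view). Before the next grasp I'll measure the tray again, because the squeeze may have shifted it.

```bash
cat >> h.py <<'E'
def saddles(t,zs=95):
    out=[]
    for b in blobs(t,(105,150,60),(125,255,255),8):
        if 195<b[0]<318 and 150<b[1]<235: out.append(np.r_[onz(t,b[0],b[1],zs)[:2],b[2]])
    return np.array(out)
E
python3 - <<'E'
from h import *
t=capture("top"); print(np.round(saddles(t),1))
for b in blobs(t,(0,170,80),(4,255,255),10)+blobs(t,(174,150,80),(180,255,255),10): print("red@102",np.round(onz(t,b[0],b[1],102),1))
rows([(526.5,54,170,8),(526.5,54,76,4)])
E
```

```text
[[454.4 -83.3  35.5]
 [458.8 -33.6  34. ]
 [464.7  31.5  26.5]
 [468.4  81.   30. ]
 [514.3 -87.9  35. ]
 [517.3 -38.3  31.5]]
red@102 [425.3 373.4 102. ]
red@102 [529.6  96.2 102. ]
red@102 [ 529.5 -264.2  102. ]
12 [[-0.61, 0.26, 0.01], [-0.61, 0.26, 0.01], [-0.61, 0.26, 0.01], [-0.61, 0.26, 0.01], [-0.61, 0.26, 0.01], [-0.61, 0.26, 0.01], [-0.61, 0.26, 0.01], [-0.61, 0.26, 0.01], [-0.0, 0.0, 0.39], [-0.0, 0.0, 0.39], [-0.0, 0.0, 0.39], [-0.0, 0.0, 0.39]] max 0.61
```

Emit:
carry_out(xyz=[[-0.4,0.18,0],[-0.65,0.28,0.01],[-0.7,0.3,0.01],[-0.7,0.3,0.01],[-0.7,0.3,0.01],[-0.7,0.3,0.01],[-0.65,0.28,0],[-0.38,0.14,0]], dr=[[0,0,0],[0,0,0],[0,0,0],[0,0,0],[0,0,0],[0,0,0],[0,0,0],[0,0,0]])

```text
time: 16.98
tool_pos: [527.5, 53.6, 170.6]
tcp_rot: [-3.139, 0.0, 1.492]
contact_force: [-0.5, -0.4, -0.0]
grip_width: 44.4
```

```bash
python3 - <<'E'
from h import *
st(); rows([(526.5,53.5,130,2),(526.5,53.5,76,3)])
E
```

```text
t 16.98 pos [527.5  53.6 170.6] rot [-3.139  0.     1.492] F [-0.5 -0.4 -0. ] w 44.4
5 [[-0.0, -0.01, 0.34], [-0.0, -0.01, 0.34], [-0.0, 0.0, 0.3], [-0.0, 0.0, 0.3], [-0.0, 0.0, 0.3]] max 0.34
```

Emit:
carry_out(xyz=[[0,-0.01,0.38],[0,0,0.38],[0,0,0.38],[0,0,0.25],[0,0,0.16],[0,0,0]], dr=[[0,0,0],[0,0,0],[0,0,0],[0,0,0],[0,0,0],[0,0,0]])

```text
time: 17.73
tool_pos: [526.6, 55.7, 78.3]
tcp_rot: [-3.14, -0.0, 1.493]
contact_force: [0.0, 1.0, 0.3]
grip_width: 44.1
```

Emit:
carry_out(xyz=[[0,0,0],[0,0,0],[0,0,0],[0,0,0],[0,0,0]], dr=[[0,0,0],[0,0,0],[0,0,0],[0,0,0],[0,0,0]], gripper=-1)

```text
time: 18.35
tool_pos: [526.7, 55.7, 79.4]
tcp_rot: [-3.142, -0.0, 1.493]
contact_force: [-3.5, -0.2, 5.1]
grip_width: 25.1
```

Emit:
carry_out(xyz=[[0,0,-0.3],[0,0,-0.5],[0,0,-0.5],[0,0,-0.4],[0,0,0]], dr=[[0,0,0],[0,0,0],[0,0,0],[0,0,0],[0,0,0]])

```text
time: 18.98
tool_pos: [528.2, 55.6, 182.4]
tcp_rot: [3.137, -0.0, 1.493]
contact_force: [0.5, -0.5, -1.7]
grip_width: 25.2
```

```bash
python3 - <<'E'
from h import *
st(); rows([(505,357,178,8),(505,357,12,4)])
s=capture("scene");w=capture("wrist")
cv2.imwrite("pics/c1.png",np.hstack([cv2.resize(s["image"][110:230,230:350],(400,400),interpolation=cv2.INTER_CUBIC),cv2.resize(w["image"],(400,400))]))
E
```

```text
t 18.98 pos [528.2  55.6 182.4] rot [ 3.137 -0.     1.493] F [ 0.5 -0.5 -1.7] w 25.2
12 [[0.62, -0.1, 0.01], [0.62, -0.1, 0.01], [0.62, -0.1, 0.01], [0.62, -0.1, 0.01], [0.62, -0.1, 0.01], [0.62, -0.1, 0.01], [0.62, -0.1, 0.01], [0.62, -0.1, 0.01], [0.0, 0.0, 0.69], [0.0, 0.0, 0.69], [0.0, 0.0, 0.69], [0.0, 0.0, 0.69]] max 0.69
```

View pics/c1.png

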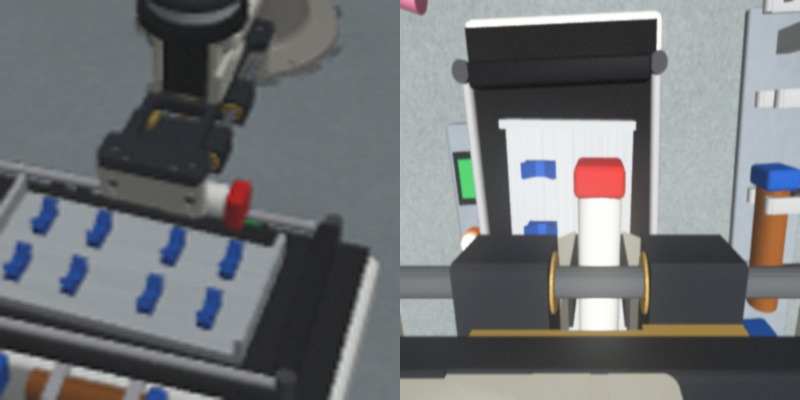

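Emit:
carry_out(xyz=[[0.4,-0.08,0],[0.65,-0.12,0.01],[0.72,-0.12,0.01],[0.72,-0.12,0.01],[0.72,-0.12,0.01],[0.72,-0.12,0.01],[0.65,-0.1,0],[0.38,-0.1,0]], dr=[[0,0,0],[0,0,0],[0,0,0],[0,0,0],[0,0,0],[0,0,0],[0,0,0],[0,0,0]])

```text
time: 20.08
tool_pos: [496.3, 357.8, 175.9]
tcp_rot: [-3.139, 0.001, 1.495]
contact_force: [-0.5, -0.4, 0.1]
grip_width: 25.0
```

Emit:
carry_out(xyz=[[0,0,0.5],[0,0,0.7],[0,0,0.7],[0,0,0.5],[0,0,0.3],[0,0,0]], dr=[[0,0,0],[0,0,0],[0,0,0],[0,0,0],[0,0,0],[0,0,0]])

```text
time: 20.82
tool_pos: [496.5, 355.7, 14.5]
tcp_rot: [-3.139, 0.002, 1.493]
contact_force: [-0.9, 0.7, -0.4]
grip_width: 25.2
```

```bash
python3 - <<'E'
from h import *
st()
E
```

```text
t 20.82 pos [496.5 355.7  14.5] rot [-3.139e+00  2.000e-03  1.493e+00] F [-0.9  0.7 -0.4] w 25.2
```

Emit:
carry_out(xyz=[[0,0,0],[0,0,0],[0,0,0],[0,0,-0.4],[0,0,-0.8],[0,0,-0.9],[0,0,-0.6],[0,0,0]], dr=[[0,0,0],[0,0,0],[0,0,0],[0,0,0],[0,0,0],[0,0,0],[0,0,0],[0,0,0]], gripper=-0.04)

```text
time: 21.82
tool_pos: [498.8, 357.4, 182.0]
tcp_rot: [3.135, -0.004, 1.493]
contact_force: [-0.6, 0.1, -1.1]
grip_width: 44.1
```

```bash
python3 - <<'E'
from h import *
st()
s=capture("scene");w=capture("wrist");t=capture("top")
o=np.zeros((600,800,3),np.uint8);o[:384,:512]=w["image"];o[384:594,:400]=cv2.resize(t["image"][70:250,165:375],(400,210));o[300:600,420:800]=cv2.resize(s["image"][150:270,300:450],(380,300))
cv2.imwrite("pics/b3.png",o)
print(np.round(saddles(t),1))
for b in blobs(t,(3,120,60),(20,255,255),20):
  if 100<b[1]<130: print("amber",np.round(onz(t,b[0],b[1],130),1),np.round(b[:3]))
rows([(679.3,24.4,190,9)])
E
```

```text
t 21.82 pos [498.8 357.4 182. ] rot [ 3.135 -0.004  1.493] F [-0.6  0.1 -1.1] w 44.1
[[455.  -83.1  33. ]
 [459.4 -33.5  32. ]
 [465.1  31.9  27. ]
 [469.2  81.1  33.5]
 [514.2 -88.   34.5]
 [517.5 -38.3  31. ]
 [524.2  26.9  30. ]
 [526.9  76.4  28. ]]
amber [ 667.5 -258.6  130. ] [355. 118.  38.]
amber [ 669.7 -217.1  130. ] [339. 118. 152.]
amber [ 673.  -137.9  130. ] [306. 117.  39.]
amber [674.2 -96.1 130. ] [290. 117. 136.]
amber [677.  -16.7 130. ] [257. 117.  41.]
amber [679.3  24.5 130. ] [241. 116. 143.]
amber [ 663.7 -619.1  130. ] [501. 116. 930.]
9 [[-0.59, 0.38, -0.02], [-0.59, 0.38, -0.02], [-0.59, 0.38, -0.02], [-0.59, 0.38, -0.02], [-0.59, 0.38, -0.02], [-0.59, 0.38, -0.02], [-0.59, 0.38, -0.02], [-0.59, 0.38, -0.02], [-0.59, 0.38, -0.02]] max 0.59
```

View pics/b3.png

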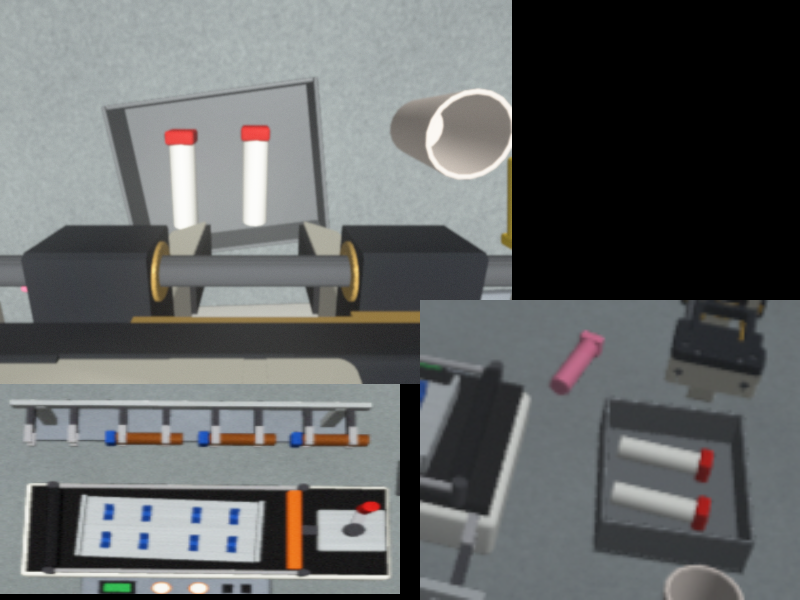

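Both spent tubes are in the bin and all eight saddles are visible and free. Next is the culture tube at (679, 24). I'll turn the tool to the stand's yaw and go above it.

Emit:
carry_out(xyz=[[0,0,0],[0,0,0]], dr=[[0,0,-0.27],[0,0,0]])

```text
time: 22.22
tool_pos: [496.6, 356.1, 176.2]
tcp_rot: [-3.139, 0.001, 1.531]
contact_force: [-0.2, -0.3, -0.3]
grip_width: 43.9
```

```bash
python3 - <<'E'
from h import *
st(); rows([(679.3,24.4,180,9)])
E
```

```text
t 22.23 pos [496.6 356.1 176.2] rot [-3.139e+00  1.000e-03  1.531e+00] F [-0.2 -0.3 -0.3] w 43.9
9 [[-0.6, 0.36, -0.01], [-0.6, 0.36, -0.01], [-0.6, 0.36, -0.01], [-0.6, 0.36, -0.01], [-0.6, 0.36, -0.01], [-0.6, 0.36, -0.01], [-0.6, 0.36, -0.01], [-0.6, 0.36, -0.01], [-0.6, 0.36, -0.01]] max 0.6
```

Emit:
carry_out(xyz=[[-0.4,0.24,-0.01],[-0.7,0.42,-0.01],[-0.8,0.48,-0.01],[-0.8,0.48,-0.01],[-0.8,0.48,-0.01],[-0.8,0.48,-0.01],[-0.7,0.42,-0.01],[-0.4,0.24,0]], dr=[[0,0,0],[0,0,0],[0,0,0],[0,0,0],[0,0,0],[0,0,0],[0,0,0],[0,0,0]])

```text
time: 23.22
tool_pos: [679.1, 22.2, 180.6]
tcp_rot: [-3.14, 0.0, 1.528]
contact_force: [-0.5, -0.2, -0.2]
grip_width: 43.7
```

Emit:
carry_out(xyz=[[0,0,0],[0,0,0]], dr=[[0,0,0],[0,0,0]])

```text
time: 23.48
tool_pos: [678.0, 25.7, 181.2]
tcp_rot: [-3.14, -0.001, 1.531]
contact_force: [0.3, -0.6, 0.5]
grip_width: 44.0
```

```bash
python3 - <<'E'
from h import *
st(); rows([(679.3,24.4,150,2),(679.3,24.4,106,2)])
w=capture("wrist");cv2.imwrite("pics/s1.png",w["image"]); print(proj(w,(679.3,24.4,130)))
E
```

```text
t 23.48 pos [678.   25.7 181.2] rot [-3.140e+00 -1.000e-03  1.531e+00] F [ 0.3 -0.6  0.5] w 44.0
4 [[-0.01, 0.01, 0.26], [-0.01, 0.01, 0.26], [-0.0, 0.0, 0.37], [-0.0, 0.0, 0.37]] max 0.37
(np.float64(255.67325322010396), np.float64(204.50165814922053))
```

View pics/s1.png

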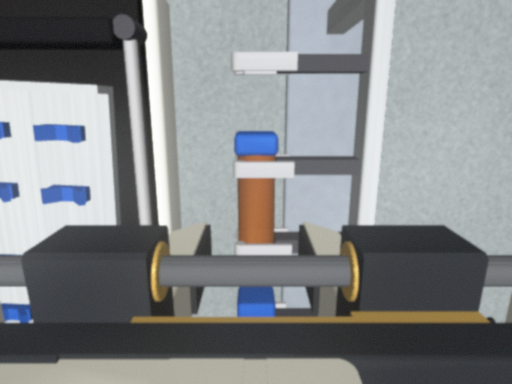

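The wrist view shows the tube mid at about (256,207), against a prediction of (255.7,204.5), so it is aligned. I'll descend in steps.

Emit:
carry_out(xyz=[[-0.01,0.01,0.3],[-0.01,0.01,0.3],[0,0,0.3],[0,0,0]], dr=[[0,0,0],[0,0,0],[0,0,0],[0,0,0]])

```text
time: 24.02
tool_pos: [678.4, 25.2, 126.6]
tcp_rot: [-3.138, -0.0, 1.533]
contact_force: [0.7, -0.0, 0.0]
grip_width: 43.9
```

Emit:
carry_out(xyz=[[0,0,0.1],[0,0,0.1],[0,0,0]], dr=[[0,0,0],[0,0,0],[0,0,0]])

```text
time: 24.4
tool_pos: [679.5, 23.8, 115.7]
tcp_rot: [-3.141, -0.0, 1.531]
contact_force: [-0.3, 0.1, -0.5]
grip_width: 44.1
```

Emit:
carry_out(xyz=[[0,0,0.06],[0,0,0.06],[0,0,0]], dr=[[0,0,0],[0,0,0],[0,0,0]])

```text
time: 24.78
tool_pos: [679.5, 23.7, 108.4]
tcp_rot: [-3.141, -0.0, 1.531]
contact_force: [0.3, -1.1, -0.2]
grip_width: 43.6
```

Emit:
carry_out(xyz=[[0,0,0.05],[0,0,0],[0,0,0],[0,0,0],[0,0,0],[0,0,0]], dr=[[0,0,0],[0,0,0],[0,0,0],[0,0,0],[0,0,0],[0,0,0]], gripper=-1)

```text
time: 25.52
tool_pos: [679.1, 23.7, 105.6]
tcp_rot: [-3.14, -0.0, 1.531]
contact_force: [-5.2, -0.3, 0.3]
grip_width: 25.3
```

Emit:
carry_out(xyz=[[0,-0.1,0],[0,-0.15,0],[0,-0.15,0],[0,-0.15,0],[0,-0.15,0],[0,0,0]], dr=[[0,0,0],[0,0,0],[0,0,0],[0,0,0],[0,0,0],[0,0,0]])

```text
time: 26.28
tool_pos: [637.2, 25.5, 106.0]
tcp_rot: [-3.141, -0.0, 1.531]
contact_force: [-0.1, -0.2, -0.2]
grip_width: 25.3
```

```bash
python3 - <<'E'
from h import *
st()
s=capture("scene");w=capture("wrist")
cv2.imwrite("pics/s2.png",np.hstack([cv2.resize(s["image"][150:260,220:330],(400,400),interpolation=cv2.INTER_CUBIC),cv2.resize(w["image"],(400,400))]))
E
```

```text
t 26.27 pos [637.2  25.5 106. ] rot [-3.141 -0.     1.531] F [-0.1 -0.2 -0.2] w 25.3
```

View pics/s2.png

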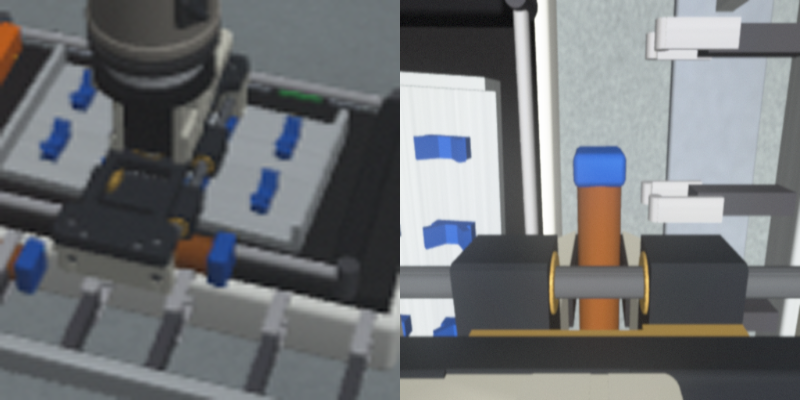

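The tube is out of its clips and held straight. I'll lift it, turn to the tray's yaw and go above slot B (526, 53).

Emit:
carry_out(xyz=[[0,0,-0.4],[0,-0.1,-0.5],[0,0,-0.3],[0,0,0]], dr=[[0,0,0],[0,0,0.27],[0,0,0],[0,0,0]])

```text
time: 26.88
tool_pos: [632.9, 25.5, 179.4]
tcp_rot: [3.138, -0.0, 1.493]
contact_force: [1.5, 0.0, -0.8]
grip_width: 25.2
```

```bash
python3 - <<'E'
from h import *
st(); rows([(526.2,52.5,150,4),(526.2,52.5,80,3)])
E
```

```text
t 26.88 pos [632.9  25.5 179.4] rot [ 3.138 -0.     1.493] F [ 1.5  0.  -0.8] w 25.2
7 [[0.08, -0.45, 0.12], [0.08, -0.45, 0.12], [0.08, -0.45, 0.12], [0.08, -0.45, 0.12], [-0.0, -0.0, 0.39], [-0.0, -0.0, 0.39], [-0.0, -0.0, 0.39]] max 0.45
```

Emit:
carry_out(xyz=[[0.04,-0.25,0.1],[0.08,-0.5,0.12],[0.08,-0.5,0.12],[0.08,-0.35,0.12],[0.04,-0.2,0.05],[0,0,0],[0,0,0]], dr=[[0,0,0],[0,0,0],[0,0,0],[0,0,0],[0,0,0],[0,0,0],[0,0,0]])

```text
time: 27.75
tool_pos: [526.6, 52.9, 147.3]
tcp_rot: [3.141, -0.0, 1.493]
contact_force: [-0.4, -0.6, -0.2]
grip_width: 25.4
```

```bash
python3 - <<'E'
from h import *
st(); rows([(526.2,52.5,110,2),(526.2,52.5,79,2)])
w=capture("wrist");cv2.imwrite("pics/p1.png",w["image"])
E
```

```text
t 27.75 pos [526.6  52.9 147.3] rot [ 3.141 -0.     1.493] F [-0.4 -0.6 -0.2] w 25.4
4 [[-0.0, -0.0, 0.31], [-0.0, -0.0, 0.31], [-0.0, -0.0, 0.26], [-0.0, -0.0, 0.26]] max 0.31
```

View pics/p1.png

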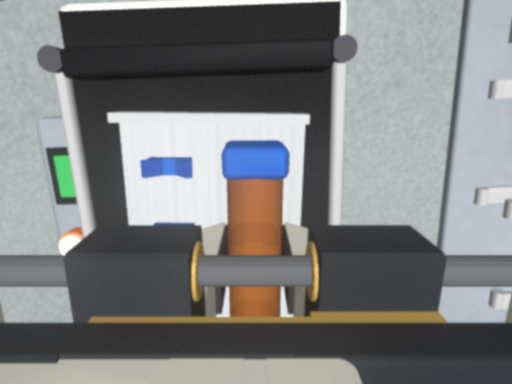

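Emit:
carry_out(xyz=[[0,0,0.35],[0,0,0.35],[0,0,0.25],[0,0,0.12],[0,0,0.05],[0,0,0]], dr=[[0,0,0],[0,0,0],[0,0,0],[0,0,0],[0,0,0],[0,0,0]])

```text
time: 28.55
tool_pos: [525.9, 53.1, 80.3]
tcp_rot: [3.141, -0.0, 1.493]
contact_force: [0.7, 0.7, -0.2]
grip_width: 25.0
```

Emit:
carry_out(xyz=[[0,0,0],[0,0,0],[0,0,0],[0,0,0],[0,0,-0.3],[0,0,-0.6],[0,0,-0.6],[0,0,0]], dr=[[0,0,0],[0,0,0],[0,0,0],[0,0,0],[0,0,0],[0,0,0],[0,0,0],[0,0,0]], gripper=-0.04)

```text
time: 29.55
tool_pos: [527.3, 53.1, 172.8]
tcp_rot: [3.135, -0.0, 1.493]
contact_force: [-0.2, 0.5, -0.5]
grip_width: 44.4
```

```bash
python3 - <<'E'
from h import *
st(); 
w=capture("wrist");s=capture("scene")
cv2.imwrite("pics/p2.png",np.hstack([cv2.resize(s["image"][130:250,210:330],(400,400),interpolation=cv2.INTER_CUBIC),cv2.resize(w["image"],(400,400))]))
E
```

```text
t 29.55 pos [527.3  53.1 172.8] rot [ 3.135 -0.     1.493] F [-0.2  0.5 -0.5] w 44.4
```

View pics/p2.png

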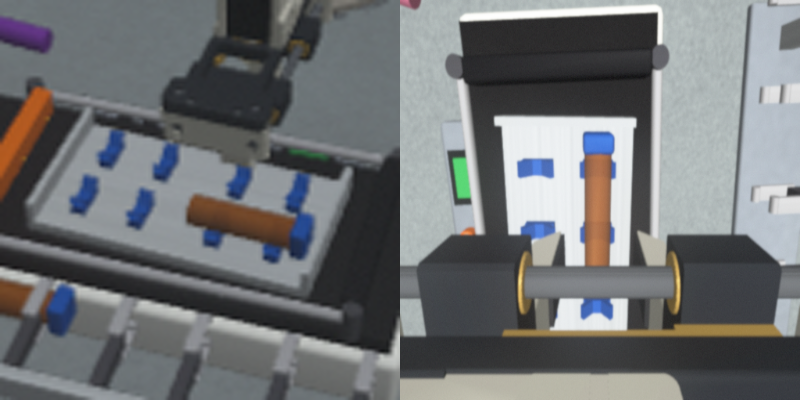

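The first culture tube is seated in slot B. Next is the tube at (674, −96).

Emit:
carry_out(xyz=[[0,0,-0.1],[0,0,0]], dr=[[0,0,-0.27],[0,0,0]])

```text
time: 29.9
tool_pos: [525.2, 53.1, 175.0]
tcp_rot: [-3.14, -0.0, 1.531]
contact_force: [-0.1, -0.2, -0.1]
grip_width: 44.0
```

```bash
python3 - <<'E'
from h import *
st(); rows([(674.2,-96.2,175,6)])
E
```

```text
t 29.9 pos [525.2  53.1 175. ] rot [-3.14  -0.     1.531] F [-0.1 -0.2 -0.1] w 44.0
6 [[-0.4, 0.43, -0.0], [-0.4, 0.43, -0.0], [-0.4, 0.43, -0.0], [-0.4, 0.43, -0.0], [-0.4, 0.43, -0.0], [-0.4, 0.43, -0.0]] max 0.43
```

Emit:
carry_out(xyz=[[-0.3,0.32,0],[-0.5,0.54,0],[-0.5,0.54,0],[-0.5,0.54,0],[-0.4,0.43,0],[-0.2,0.21,0],[0,0,0],[0,0,0]], dr=[[0,0,0],[0,0,0],[0,0,0],[0,0,0],[0,0,0],[0,0,0],[0,0,0],[0,0,0]])

```text
time: 30.9
tool_pos: [673.8, -96.2, 175.2]
tcp_rot: [-3.14, -0.001, 1.531]
contact_force: [-0.4, 0.6, -0.4]
grip_width: 44.2
```

```bash
python3 - <<'E'
from h import *
st(); rows([(674.2,-96.2,106,4)])
w=capture("wrist");cv2.imwrite("pics/s3.png",w["image"]); print(proj(w,(674.2,-96.2,130)))
E
```

```text
t 30.9 pos [673.8 -96.2 175.2] rot [-3.140e+00 -1.000e-03  1.531e+00] F [-0.4  0.6 -0.4] w 44.2
4 [[-0.0, 0.0, 0.29], [-0.0, 0.0, 0.29], [-0.0, 0.0, 0.29], [-0.0, 0.0, 0.29]] max 0.29
(np.float64(254.21761648069977), np.float64(205.31379043502295))
```

View pics/s3.png

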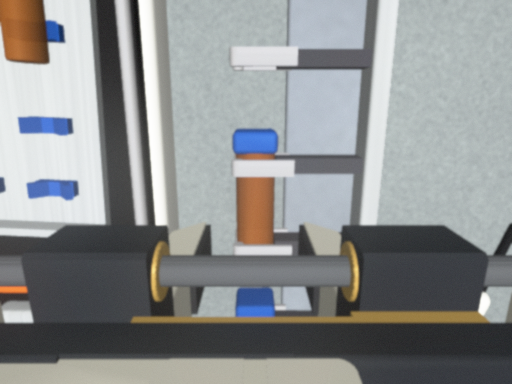

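Aligned as before, with the tube mid at about (256,206). Descend, grip, pull and lift.

Emit:
carry_out(xyz=[[0,0.01,0.3],[0,0,0.3],[0,0,0.3],[0,0,0.17],[0,0,0.08],[0,0,0]], dr=[[0,0,0],[0,0,0],[0,0,0],[0,0,0],[0,0,0],[0,0,0]])

```text
time: 31.7
tool_pos: [675.2, -96.7, 107.2]
tcp_rot: [3.141, -0.0, 1.531]
contact_force: [-0.3, 0.7, 0.4]
grip_width: 44.1
```

Emit:
carry_out(xyz=[[0,0,0],[0,0,0],[0,0,0],[0,0,0],[0,0,0]], dr=[[0,0,0],[0,0,0],[0,0,0],[0,0,0],[0,0,0]], gripper=-1)

```text
time: 32.33
tool_pos: [674.3, -96.9, 107.1]
tcp_rot: [-3.14, -0.0, 1.531]
contact_force: [-5.9, 0.7, 3.2]
grip_width: 25.4
```

Emit:
carry_out(xyz=[[0,-0.1,0],[0,-0.15,0],[0,-0.15,0],[0,-0.15,0],[0,-0.15,0],[0,0,0]], dr=[[0,0,0],[0,0,0],[0,0,0],[0,0,0],[0,0,0],[0,0,0]])

```text
time: 33.08
tool_pos: [632.5, -95.3, 107.1]
tcp_rot: [-3.141, -0.0, 1.531]
contact_force: [-0.3, -0.1, -0.1]
grip_width: 25.0
```

```bash
python3 - <<'E'
from h import *
st()
s=capture("scene");w=capture("wrist")
cv2.imwrite("pics/s4.png",np.hstack([cv2.resize(s["image"][150:260,180:290],(400,400),interpolation=cv2.INTER_CUBIC),cv2.resize(w["image"],(400,400))]))
E
```

```text
t 33.08 pos [632.5 -95.3 107.1] rot [-3.141 -0.     1.531] F [-0.3 -0.1 -0.1] w 25.0
```

View pics/s4.png

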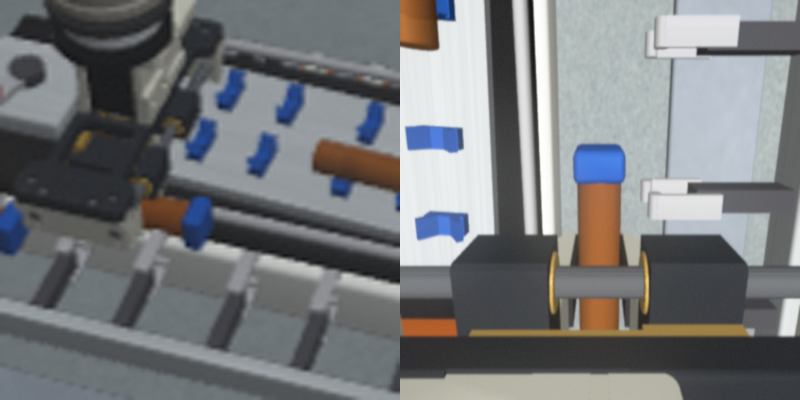

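Emit:
carry_out(xyz=[[0,0,-0.4],[0,-0.1,-0.5],[0,0,-0.3],[0,0,0]], dr=[[0,0,0],[0,0,0.27],[0,0,0],[0,0,0]])

```text
time: 33.67
tool_pos: [628.3, -95.3, 180.5]
tcp_rot: [3.138, 0.001, 1.493]
contact_force: [0.5, 0.7, -0.9]
grip_width: 25.2
```

```bash
python3 - <<'E'
from h import *
st(); rows([(517.3,-62.5,150,4)])
t=capture("top"); print(np.round(saddles(t),1))
w=capture("wrist");cv2.imwrite("pics/s5.png",w["image"])
for q in [(519.3,-38,95),(515.3,-88,95)]: print(proj(w,q))
E
```

```text
t 33.67 pos [628.3 -95.3 180.5] rot [3.138e+00 1.000e-03 1.493e+00] F [ 0.5  0.7 -0.9] w 25.2
4 [[0.1, -0.47, 0.13], [0.1, -0.47, 0.13], [0.1, -0.47, 0.13], [0.1, -0.47, 0.13]] max 0.47
[[468.1  32.9  15. ]
 [469.2  81.1  33.5]
 [532.7  99.5  35.5]]
(np.float64(103.68124237287236), np.float64(127.81261550180204))
(np.float64(110.89185509417672), np.float64(192.33411993592685))
```

View pics/s5.png

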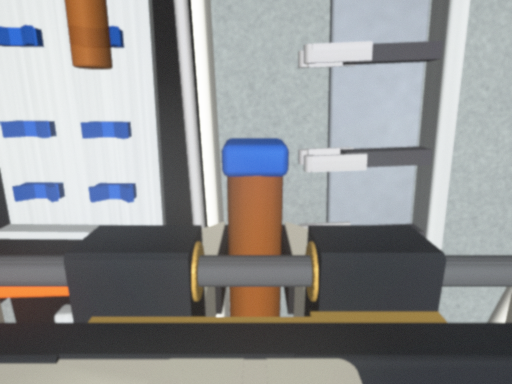

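Emit:
carry_out(xyz=[[0.05,-0.25,0.1],[0.12,-0.5,0.13],[0.12,-0.5,0.12],[0.07,-0.4,0.12],[0.04,-0.22,0.05],[0,0,0],[0,0,0]], dr=[[0,0,0],[0,0,0],[0,0,0],[0,0,0],[0,0,0],[0,0,0],[0,0,0]])

```text
time: 34.65
tool_pos: [517.8, -62.6, 147.5]
tcp_rot: [3.142, -0.0, 1.493]
contact_force: [0.3, -1.0, -0.8]
grip_width: 25.6
```

```bash
python3 - <<'E'
from h import *
st(); rows([(518,-62.5,80.5,5)])
E
```

```text
t 34.65 pos [517.8 -62.6 147.5] rot [ 3.142 -0.     1.493] F [ 0.3 -1.  -0.8] w 25.6
5 [[0.0, 0.0, 0.22], [0.0, 0.0, 0.22], [0.0, 0.0, 0.22], [0.0, 0.0, 0.22], [0.0, 0.0, 0.22]] max 0.22
```

Emit:
carry_out(xyz=[[0,0,0.35],[0,0,0.35],[0,0,0.25],[0,0,0.11],[0,0,0.05],[0,0,0]], dr=[[0,0,0],[0,0,0],[0,0,0],[0,0,0],[0,0,0],[0,0,0]])

```text
time: 35.4
tool_pos: [517.5, -62.5, 81.6]
tcp_rot: [3.141, 0.0, 1.493]
contact_force: [0.7, -0.9, -0.6]
grip_width: 25.4
```

Emit:
carry_out(xyz=[[0,0,0],[0,0,0],[0,0,0],[0,0,0],[0,0,-0.3],[0,0,-0.6],[0,0,-0.6],[0,0,0]], dr=[[0,0,0],[0,0,0],[0,0,0],[0,0,0],[0,0,0],[0,0,0],[0,0,0],[0,0,0]], gripper=-0.04)

```text
time: 36.4
tool_pos: [518.9, -62.9, 174.0]
tcp_rot: [3.136, 0.001, 1.493]
contact_force: [-0.0, 0.2, -0.7]
grip_width: 44.1
```

Emit:
carry_out(xyz=[[0,0,-0.1],[0,0,0]], dr=[[0,0,-0.27],[0,0,0]])

```text
time: 36.65
tool_pos: [517.0, -62.4, 176.7]
tcp_rot: [-3.141, -0.0, 1.531]
contact_force: [-0.4, -0.5, -0.5]
grip_width: 44.4
```

```bash
python3 - <<'E'
from h import *
st(); 
w=capture("wrist");s=capture("scene")
cv2.imwrite("pics/p3.png",np.hstack([cv2.resize(s["image"][130:250,190:310],(400,400),interpolation=cv2.INTER_CUBIC),cv2.resize(w["image"],(400,400))]))
rows([(669.7,-217,175,6)])
E
```

```text
t 36.65 pos [517.  -62.4 176.7] rot [-3.141 -0.     1.531] F [-0.4 -0.5 -0.5] w 44.4
6 [[-0.41, 0.44, 0.0], [-0.41, 0.44, 0.0], [-0.41, 0.44, 0.0], [-0.41, 0.44, 0.0], [-0.41, 0.44, 0.0], [-0.41, 0.44, 0.0]] max 0.44
```

View pics/p3.png

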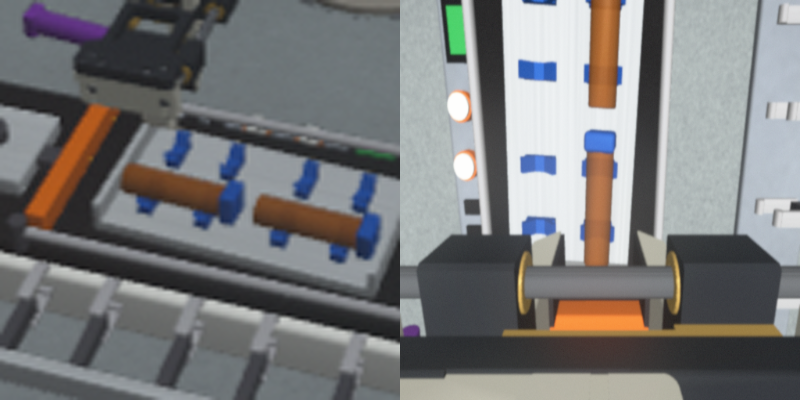

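Two culture tubes are seated in line. Now the third, at (669.7, −217).

Emit:
carry_out(xyz=[[-0.31,0.33,0],[-0.5,0.55,0],[-0.52,0.55,0],[-0.52,0.55,0],[-0.41,0.44,0],[-0.2,0.22,0],[0,0,0],[0,0,0]], dr=[[0,0,0],[0,0,0],[0,0,0],[0,0,0],[0,0,0],[0,0,0],[0,0,0],[0,0,0]])

```text
time: 37.75
tool_pos: [669.0, -215.5, 176.6]
tcp_rot: [-3.14, -0.001, 1.531]
contact_force: [0.4, -0.4, -0.0]
grip_width: 44.2
```

```bash
python3 - <<'E'
from h import *
st(); rows([(669.7,-217,106,4)])
w=capture("wrist");cv2.imwrite("pics/s6.png",w["image"]); print(proj(w,(669.7,-217,130)))
E
```

```text
t 37.75 pos [ 669.  -215.5  176.6] rot [-3.140e+00 -1.000e-03  1.531e+00] F [ 0.4 -0.4 -0. ] w 44.2
4 [[-0.01, 0.0, 0.29], [-0.01, 0.0, 0.29], [-0.01, 0.0, 0.29], [-0.01, 0.0, 0.29]] max 0.29
(np.float64(254.7680503945379), np.float64(206.80309587826923))
```

View pics/s6.png

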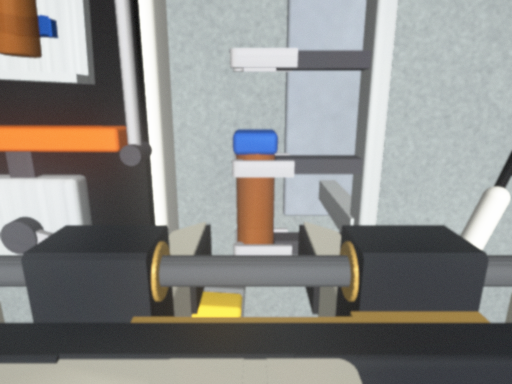

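Emit:
carry_out(xyz=[[-0.02,0.01,0.3],[0,0,0.3],[0,0,0.3],[0,0,0.18],[0,0,0.08],[0,0,0]], dr=[[0,0,0],[0,0,0],[0,0,0],[0,0,0],[0,0,0],[0,0,0]])

```text
time: 38.55
tool_pos: [670.2, -217.3, 107.9]
tcp_rot: [3.141, -0.0, 1.531]
contact_force: [0.1, -0.7, -0.3]
grip_width: 44.1
```

Emit:
carry_out(xyz=[[0,0,0],[0,0,0],[0,0,0],[0,0,0],[0,0,0]], dr=[[0,0,0],[0,0,0],[0,0,0],[0,0,0],[0,0,0]], gripper=-1)

```text
time: 39.17
tool_pos: [669.6, -217.5, 107.8]
tcp_rot: [-3.14, -0.0, 1.531]
contact_force: [-5.2, -0.1, 3.8]
grip_width: 24.9
```

Emit:
carry_out(xyz=[[0,-0.1,0],[0,-0.15,0],[0,-0.15,0],[0,-0.15,0],[0,-0.15,0],[0,0,0]], dr=[[0,0,0],[0,0,0],[0,0,0],[0,0,0],[0,0,0],[0,0,0]])

```text
time: 39.92
tool_pos: [627.5, -215.8, 107.7]
tcp_rot: [-3.141, -0.0, 1.531]
contact_force: [0.7, -0.0, -0.8]
grip_width: 25.1
```

Emit:
carry_out(xyz=[[0,0,-0.4],[0,-0.1,-0.5],[0,0,-0.3],[0,0,0]], dr=[[0,0,0],[0,0,0.27],[0,0,0],[0,0,0]])

```text
time: 40.42
tool_pos: [623.1, -215.9, 181.3]
tcp_rot: [3.138, 0.001, 1.493]
contact_force: [-0.5, 0.1, -0.4]
grip_width: 25.2
```

```bash
python3 - <<'E'
from h import *
st()
s=capture("scene");w=capture("wrist");t=capture("top")
print(np.round(saddles(t),1))
cv2.imwrite("pics/s7.png",np.hstack([cv2.resize(s["image"][130:260,140:270],(400,400),interpolation=cv2.INTER_CUBIC),cv2.resize(w["image"],(400,400))]))
rows([(458.5,-58,172,7)])
E
```

```text
t 40.42 pos [ 623.1 -215.9  181.3] rot [3.138e+00 1.000e-03 1.493e+00] F [-0.5  0.1 -0.4] w 25.2
[[455.  -83.1  33. ]
 [459.6 -33.4  31. ]
 [465.   31.9  29. ]
 [472.2  80.7  27. ]
 [521.3 -17.6  31. ]
 [532.8  99.4  36.5]]
7 [[0.34, -0.42, 0.02], [0.34, -0.42, 0.02], [0.34, -0.42, 0.02], [0.34, -0.42, 0.02], [0.34, -0.42, 0.02], [0.34, -0.42, 0.02], [0.34, -0.42, 0.02]] max 0.42
```

View pics/s7.png

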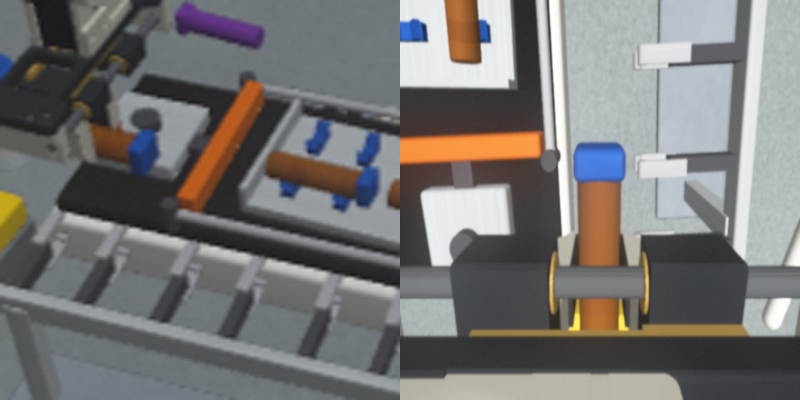

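The third tube is held and the tray hasn't moved. On to slot C (458.3, −58.3).

Emit:
carry_out(xyz=[[0.2,-0.25,0],[0.4,-0.48,0.02],[0.44,-0.55,0.03],[0.44,-0.55,0.03],[0.44,-0.55,0.03],[0.3,-0.38,0.03],[0.16,-0.18,0],[0,0,0]], dr=[[0,0,0],[0,0,0],[0,0,0],[0,0,0],[0,0,0],[0,0,0],[0,0,0],[0,0,0]])

```text
time: 41.58
tool_pos: [457.4, -59.3, 171.1]
tcp_rot: [-3.142, -0.0, 1.494]
contact_force: [0.7, -0.8, -0.9]
grip_width: 25.1
```

```bash
python3 - <<'E'
from h import *
st(); rows([(458.3,-58.3,140,2),(458.3,-58.3,81,3)])
E
```

```text
t 41.58 pos [457.4 -59.3 171.1] rot [-3.142 -0.     1.494] F [ 0.7 -0.8 -0.9] w 25.1
5 [[0.01, 0.01, 0.26], [0.01, 0.01, 0.26], [-0.0, -0.0, 0.33], [-0.0, -0.0, 0.33], [-0.0, -0.0, 0.33]] max 0.33
```

Emit:
carry_out(xyz=[[0.01,0.01,0.35],[0.01,0.01,0.4],[0,0,0.35],[0,0,0.25],[0,0,0.1],[0,0,0.05],[0,0,0]], dr=[[0,0,0],[0,0,0],[0,0,0],[0,0,0],[0,0,0],[0,0,0],[0,0,0]])

```text
time: 42.45
tool_pos: [458.8, -59.0, 82.4]
tcp_rot: [-3.142, 0.001, 1.493]
contact_force: [-6.0, 0.2, 11.6]
grip_width: 25.2
```

Emit:
carry_out(xyz=[[0,0,0],[0,0,0],[0,0,0],[0,0,0],[0,0,-0.3],[0,0,-0.6],[0,0,-0.6],[0,0,0]], dr=[[0,0,0],[0,0,0],[0,0,0],[0,0,0],[0,0,0],[0,0,0],[0,0,0],[0,0,0]], gripper=-0.04)

```text
time: 43.45
tool_pos: [460.4, -58.9, 173.7]
tcp_rot: [3.136, 0.001, 1.493]
contact_force: [0.2, -0.0, -0.4]
grip_width: 44.1
```

```bash
python3 - <<'E'
from h import *
st(); rows([(522,-257.5,190,7)])
w=capture("wrist");s=capture("scene")
cv2.imwrite("pics/p4.png",np.hstack([cv2.resize(s["image"][130:250,190:310],(400,400),interpolation=cv2.INTER_CUBIC),cv2.resize(w["image"],(400,400))]))
E
```

```text
t 43.45 pos [460.4 -58.9 173.7] rot [3.136e+00 1.000e-03 1.493e+00] F [ 0.2 -0.  -0.4] w 44.1
7 [[-0.46, 0.18, -0.04], [-0.46, 0.18, -0.04], [-0.46, 0.18, -0.04], [-0.46, 0.18, -0.04], [-0.46, 0.18, -0.04], [-0.46, 0.18, -0.04], [-0.46, 0.18, -0.04]] max 0.46
```

View pics/p4.png

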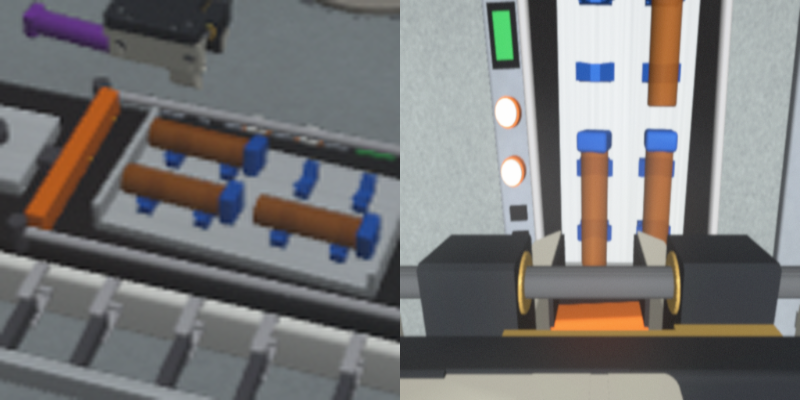

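All three culture tubes are seated; station 4 was empty from the start. I'll move above the crank knob and check everything from the top view.

Emit:
carry_out(xyz=[[-0.26,0.1,0],[-0.5,0.19,0],[-0.58,0.23,0],[-0.58,0.23,0],[-0.58,0.23,0],[-0.48,0.19,0],[-0.25,0.09,0],[0,0,0]], dr=[[0,0,0],[0,0,0],[0,0,0],[0,0,0],[0,0,0],[0,0,0],[0,0,0],[0,0,0]])

```text
time: 44.55
tool_pos: [518.6, -258.3, 170.1]
tcp_rot: [-3.14, -0.001, 1.492]
contact_force: [-0.7, 0.0, 0.5]
grip_width: 43.8
```

```bash
python3 - <<'E'
from h import *
st()
w=capture("wrist");t=capture("top");s=capture("scene")
o=np.zeros((600,800,3),np.uint8);o[:384,:512]=w["image"];o[384:594,:400]=cv2.resize(t["image"][140:250,170:380],(400,210));o[300:600,420:800]=cv2.resize(s["image"][130:250,150:302],(380,300))
cv2.imwrite("pics/k1.png",o)
for b in blobs(w,(0,150,60),(6,255,255),30)+blobs(w,(174,150,60),(180,255,255),30): print("w red",np.round(b[:3],1))
for b in blobs(s,(0,150,60),(5,255,255),10)+blobs(s,(174,150,60),(180,255,255),10): print("s red",np.round(b[:3],1))
for z in (146,125,104): print(z,np.round(proj(w,(522,-258,z)),1))
for b in blobs(t,(3,120,60),(20,255,255),20):
  if 170<b[1]<215: print("amber@102",np.round(onz(t,b[0],b[1],102),1),np.round(b[:3]),np.round(b[3][1]))
E
```

```text
t 44.55 pos [ 518.6 -258.3  170.1] rot [-3.140e+00 -1.000e-03  1.492e+00] F [-0.7  0.   0.5] w 43.8
w red [ 262.7  207.6 1057.5]
s red [410.9 234.7  42.5]
s red [412.  215.4  37.5]
s red [174.8 170.5  72.5]
146 [258.9 214.9]
125 [258.6 204.7]
104 [258.3 196.1]
amber@102 [456.5 -63.  102. ] [278. 206. 263.] [34.  9.]
amber@102 [516.4 -67.7 102. ] [280. 182. 260.] [34.  9.]
amber@102 [526.3  48.7 102. ] [233. 179. 258.] [33.  9.]
amber@102 [ 482.8 -164.4  102. ] [319. 195. 536.] [67.  8.]
```

View pics/k1.png

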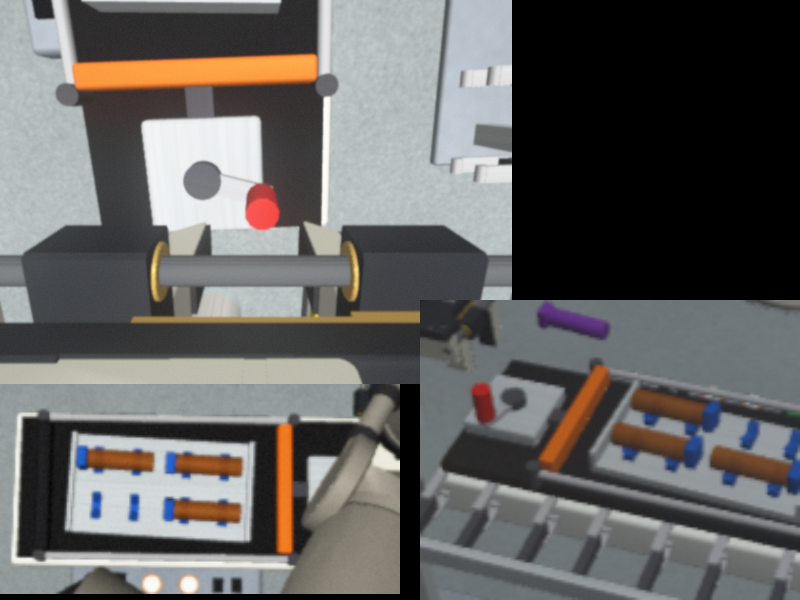

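The top view shows the three tubes seated (centres within 3 mm of their saddles). Now the knob and the crank axis from the wrist view.

```bash
python3 - <<'E'
from h import *
w=capture("wrist")
k=onz(w,262.3,213,146);print("knob top",k, "mid",onz(w,262.7,207.6,130))
for z in (100,105,110): h=onz(w,203,180.5,z); print("hub",z,h,np.linalg.norm((k-h)[:2]))
# box corners of gearbox
for q in [(142,122),(260,117),(264,227),(153,229)]: print(onz(w,*q,90))
cv2.imwrite("pics/k2.png",cv2.resize(w["image"][90:250,130:300],(637,600),interpolation=cv2.INTER_CUBIC))
rows([(524,-257.5,130,3),(524,-257.5,105,2)])
E
```

```text
knob top [ 524.2734248  -255.44562748  146.        ] mid [ 524.76915194 -257.16571158  130.        ]
hub 100 [ 482.12150029 -242.49207768  100.        ] 44.09738305643433
hub 105 [ 482.99867318 -241.37370662  105.        ] 43.60761490940764
hub 110 [ 483.87584607 -240.25533556  110.        ] 43.15911648731772
[ 440.60474691 -197.22498583   90.        ]
[ 527.69012283 -200.2614904    90.        ]
[ 524.68099897 -286.48852942   90.        ]
[ 435.71531431 -281.42857785   90.        ]
5 [[-0.0, 0.03, 0.23], [-0.0, 0.03, 0.23], [-0.0, 0.03, 0.23], [-0.01, -0.0, 0.21], [-0.01, -0.0, 0.21]] max 0.23
```

View pics/k2.png

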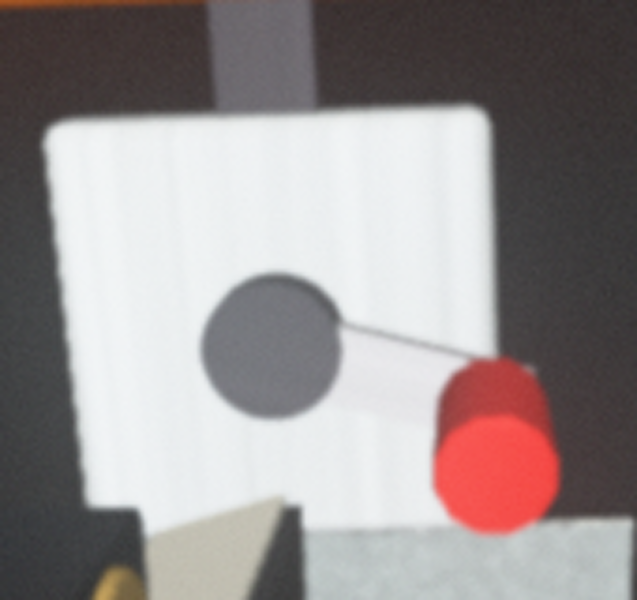

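Emit:
carry_out(xyz=[[0,0.08,0.3],[0,0,0.3],[0,0,0.25],[0,0,0.12],[0,0,0.05],[0,0,0]], dr=[[0,0,0],[0,0,0],[0,0,0],[0,0,0],[0,0,0],[0,0,0]])

```text
time: 45.5
tool_pos: [524.0, -257.9, 110.2]
tcp_rot: [3.141, 0.0, 1.493]
contact_force: [0.1, 0.3, -0.5]
grip_width: 44.3
```

Emit:
carry_out(xyz=[[0,0,0],[0,0,0],[0,0,0],[0,0,0],[0,0,0]], dr=[[0,0,0],[0,0,0],[0,0,0],[0,0,0],[0,0,0]], gripper=-1)

```text
time: 46.12
tool_pos: [523.5, -257.9, 110.2]
tcp_rot: [-3.141, -0.0, 1.493]
contact_force: [-3.7, 0.1, 3.1]
grip_width: 21.5
```

The knob is held (21.5 mm). I'll work out the crank circle in tool axes.

```bash
cat >> h.py <<'E'
def crank(c,n,step=22.5,r=45.0):
    o=get_obs(); p=np.array(o["tool_pos"][:2]); Rm=R.from_euler("xyz",o["tcp_rot"]).as_matrix()[:2,:2]
    v=p-np.array(c); a=np.arctan2(v[1],v[0]); print("ang",round(np.degrees(a),1),"r",round(np.hypot(*v),1))
    cur=p.copy(); out=[]
    for i in range(1,n+1):
        b=a-np.radians(step)*i; q=np.array(c)+r*np.array([np.cos(b),np.sin(b)])
        d=np.round(Rm.T@(q-cur)/60,2); out.append([float(d[0]),float(d[1]),0]); cur=cur+Rm@d*60
    print(out)
E
python3 - <<'E'
from h import *
st(); crank((482.5,-241),4)
E
```

```text
t 46.12 pos [ 523.5 -257.9  110.2] rot [-3.141 -0.     1.493] F [-3.7  0.1  3.1] w 21.5
ang -22.4 r 44.4
[[-0.26, -0.13, 0], [-0.18, -0.23, 0], [-0.08, -0.28, 0], [0.03, -0.29, 0]]
```

Emit:
carry_out(xyz=[[-0.26,-0.13,0],[-0.18,-0.23,0],[-0.08,-0.28,0],[0.03,-0.29,0]], dr=[[0,0,0],[0,0,0],[0,0,0],[0,0,0]])

```text
time: 46.62
tool_pos: [468.2, -286.2, 110.6]
tcp_rot: [3.134, 0.006, 1.493]
contact_force: [4.9, -7.4, -3.3]
grip_width: 21.2
```

```bash
python3 - <<'E'
from h import *
st(); crank((482.5,-241),8)
E
```

```text
t 46.62 pos [ 468.2 -286.2  110.6] rot [3.134 0.006 1.493] F [ 4.9 -7.4 -3.3] w 21.2
ang -107.6 r 47.5
[[0.16, -0.26, 0], [0.21, -0.2, 0], [0.28, -0.1, 0], [0.29, 0.01, 0], [0.27, 0.12, 0], [0.2, 0.21, 0], [0.1, 0.28, 0], [-0.01, 0.29, 0]]
```

Emit:
carry_out(xyz=[[0.13,-0.26,0],[0.21,-0.2,0],[0.28,-0.1,0],[0.29,0.01,0],[0.27,0.12,0],[0.2,0.21,0],[0.1,0.28,0],[0,0,0]], dr=[[0,0,0],[0,0,0],[0,0,0],[0,0,0],[0,0,0],[0,0,0],[0,0,0],[0,0,0]])

```text
time: 47.62
tool_pos: [478.9, -197.9, 110.4]
tcp_rot: [3.136, 0.006, 1.494]
contact_force: [3.0, -11.7, -4.0]
grip_width: 21.0
```

```bash
python3 - <<'E'
from h import *
st(); crank((482.5,-241),8)
E
```

```text
t 47.62 pos [ 478.9 -197.9  110.4] rot [3.136 0.006 1.494] F [  3.  -11.7  -4. ] w 21.0
ang 94.8 r 43.2
[[0.02, 0.29, 0], [-0.12, 0.26, 0], [-0.22, 0.2, 0], [-0.27, 0.11, 0], [-0.29, -0.02, 0], [-0.27, -0.12, 0], [-0.2, -0.21, 0], [-0.1, -0.28, 0]]
```

```bash
python3 - <<'E'
from h import *
st(); crank((483.2,-243.5),8)
E
```

```text
t 47.62 pos [ 478.9 -197.9  110.4] rot [3.136 0.006 1.494] F [  3.  -11.7  -4. ] w 21.0
ang 95.4 r 45.8
[[-0.02, 0.29, 0], [-0.12, 0.27, 0], [-0.21, 0.2, 0], [-0.27, 0.11, 0], [-0.3, -0.01, 0], [-0.26, -0.12, 0], [-0.21, -0.21, 0], [-0.1, -0.27, 0]]
```

Emit:
carry_out(xyz=[[-0.05,0.29,0],[-0.12,0.27,0],[-0.21,0.2,0],[-0.27,0.11,0],[-0.3,-0.01,0],[-0.26,-0.12,0],[-0.21,-0.21,0],[0,0,0]], dr=[[0,0,0],[0,0,0],[0,0,0],[0,0,0],[0,0,0],[0,0,0],[0,0,0],[0,0,0]])

```text
time: 48.62
tool_pos: [501.8, -283.1, 110.4]
tcp_rot: [3.14, 0.001, 1.492]
contact_force: [-0.6, -1.8, 0.8]
grip_width: 20.6
```

```bash
python3 - <<'E'
from h import *
st(); crank((483.2,-243.5),8)
s=capture("scene"); cv2.imwrite("pics/k3.png",cv2.resize(s["image"][120:250,140:330],(760,520),interpolation=cv2.INTER_CUBIC))
E
```

```text
t 48.62 pos [ 501.8 -283.1  110.4] rot [3.140e+00 1.000e-03 1.492e+00] F [-0.6 -1.8  0.8] w 20.6
ang -64.8 r 43.7
[[-0.11, -0.27, 0], [0.02, -0.29, 0], [0.13, -0.26, 0], [0.22, -0.19, 0], [0.28, -0.1, 0], [0.29, 0.03, 0], [0.26, 0.13, 0], [0.19, 0.22, 0]]
```

View pics/k3.png

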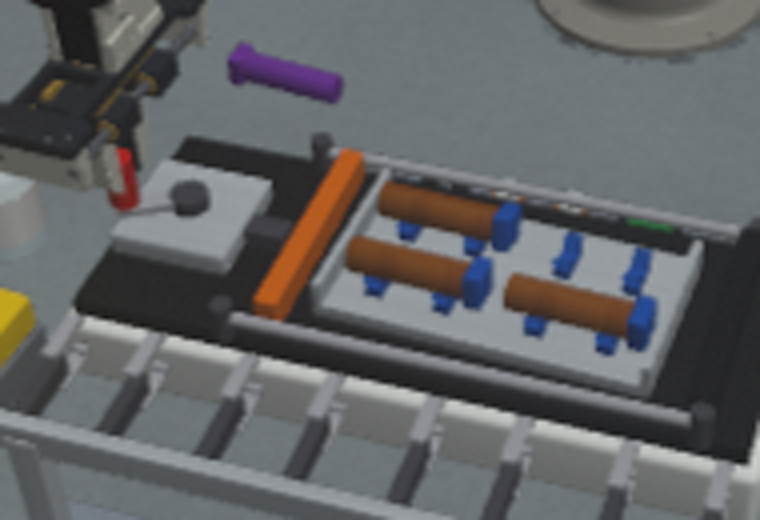

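The bar is advancing and the knob is held. I'll continue, checking the grip.

Emit:
carry_out(xyz=[[-0.11,-0.27,0],[0.02,-0.29,0],[0.13,-0.26,0],[0.22,-0.19,0],[0.28,-0.1,0],[0.29,0.03,0],[0.26,0.13,0],[0,0,0]], dr=[[0,0,0],[0,0,0],[0,0,0],[0,0,0],[0,0,0],[0,0,0],[0,0,0],[0,0,0]])

```text
time: 49.68
tool_pos: [449.5, -211.0, 110.2]
tcp_rot: [-3.141, -0.001, 1.495]
contact_force: [-3.2, 3.7, 6.4]
grip_width: 21.7
```

```bash
python3 - <<'E'
from h import *
st(); crank((483.2,-243.5),8)
w=capture("wrist"); cv2.imwrite("pics/k4.png",w["image"])
E
```

```text
t 49.67 pos [ 449.5 -211.   110.2] rot [-3.141e+00 -1.000e-03  1.495e+00] F [-3.2  3.7  6.4] w 21.7
ang 136.0 r 46.8
[[0.17, 0.25, 0], [0.08, 0.28, 0], [-0.03, 0.29, 0], [-0.14, 0.26, 0], [-0.23, 0.18, 0], [-0.28, 0.09, 0], [-0.29, -0.03, 0], [-0.25, -0.14, 0]]
```

View pics/k4.png

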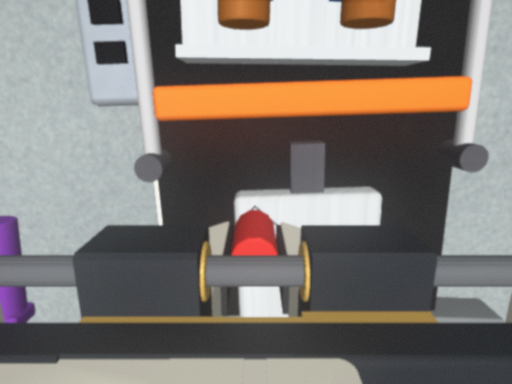

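Emit:
carry_out(xyz=[[0.18,0.23,0],[0.08,0.28,0],[-0.03,0.29,0],[-0.14,0.26,0],[-0.23,0.18,0],[-0.28,0.09,0],[-0.29,-0.03,0],[0,0,0]], dr=[[0,0,0],[0,0,0],[0,0,0],[0,0,0],[0,0,0],[0,0,0],[0,0,0],[0,0,0]])

```text
time: 50.72
tool_pos: [522.6, -260.9, 110.0]
tcp_rot: [-3.138, -0.002, 1.493]
contact_force: [-7.0, 1.0, 7.6]
grip_width: 21.5
```

```bash
python3 - <<'E'
from h import *
st(); crank((483.2,-243.5),8)
E
```

```text
t 50.73 pos [ 522.6 -260.9  110. ] rot [-3.138e+00 -2.000e-03  1.493e+00] F [-7.   1.   7.6] w 21.5
ang -23.9 r 43.0
[[-0.26, -0.12, 0], [-0.18, -0.23, 0], [-0.07, -0.29, 0], [0.04, -0.29, 0], [0.15, -0.25, 0], [0.23, -0.17, 0], [0.29, -0.08, 0], [0.29, 0.05, 0]]
```

Emit:
carry_out(xyz=[[-0.26,-0.15,0],[-0.18,-0.23,0],[-0.07,-0.29,0],[0.04,-0.29,0],[0.15,-0.25,0],[0.23,-0.17,0],[0.29,-0.08,0],[0,0,0]], dr=[[0,0,0],[0,0,0],[0,0,0],[0,0,0],[0,0,0],[0,0,0],[0,0,0],[0,0,0]])

```text
time: 51.72
tool_pos: [436.0, -241.9, 110.3]
tcp_rot: [-3.139, 0.0, 1.494]
contact_force: [-8.9, -0.8, 9.0]
grip_width: 20.8
```

```bash
python3 - <<'E'
from h import *
st(); crank((483,-243.2),8)
E
```

```text
t 51.73 pos [ 436.  -241.9  110.3] rot [-3.139  0.     1.494] F [-8.9 -0.8  9. ] w 20.8
ang 178.4 r 47.0
[[0.29, 0.08, 0], [0.25, 0.15, 0], [0.18, 0.23, 0], [0.07, 0.29, 0], [-0.05, 0.29, 0], [-0.15, 0.25, 0], [-0.23, 0.17, 0], [-0.29, 0.07, 0]]
```

```bash
python3 - <<'E'
from h import *
crank((481.3,-243.2),8)
s=capture("scene"); cv2.imwrite("pics/k5.png",cv2.resize(s["image"][120:250,140:330],(760,520),interpolation=cv2.INTER_CUBIC))
E
```

```text
ang 178.3 r 45.3
[[0.29, 0.05, 0], [0.25, 0.15, 0], [0.17, 0.23, 0], [0.07, 0.29, 0], [-0.04, 0.29, 0], [-0.15, 0.25, 0], [-0.23, 0.17, 0], [-0.29, 0.07, 0]]
```

View pics/k5.png

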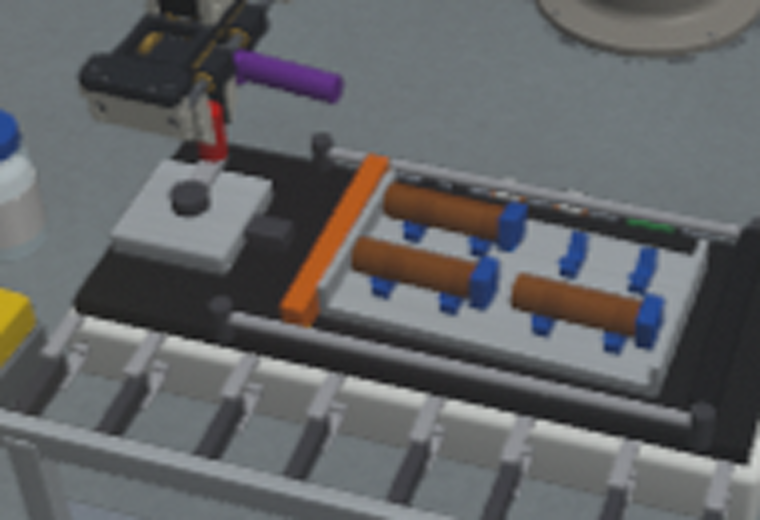

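The bar has reached the tray and is pushing it. I'll keep turning around the corrected centre.

Emit:
carry_out(xyz=[[0.29,0.03,0],[0.25,0.15,0],[0.17,0.23,0],[0.07,0.29,0],[-0.04,0.29,0],[-0.15,0.25,0],[-0.23,0.17,0],[0,0,0]], dr=[[0,0,0],[0,0,0],[0,0,0],[0,0,0],[0,0,0],[0,0,0],[0,0,0],[0,0,0]])

```text
time: 52.78
tool_pos: [523.4, -228.1, 110.1]
tcp_rot: [-3.14, 0.0, 1.494]
contact_force: [-4.4, -2.8, 6.8]
grip_width: 21.4
```

```bash
python3 - <<'E'
from h import *
st();crank((481.5,-243.2),8)
E
```

```text
t 52.77 pos [ 523.4 -228.1  110.1] rot [-3.14   0.     1.494] F [-4.4 -2.8  6.8] w 21.4
ang 19.8 r 44.6
[[-0.28, 0.07, 0], [-0.29, -0.05, 0], [-0.25, -0.15, 0], [-0.17, -0.24, 0], [-0.06, -0.28, 0], [0.04, -0.29, 0], [0.16, -0.25, 0], [0.24, -0.17, 0]]
```

Emit:
carry_out(xyz=[[-0.28,0.06,0],[-0.29,-0.05,0],[-0.25,-0.15,0],[-0.17,-0.24,0],[-0.06,-0.28,0],[0.04,-0.29,0],[0.16,-0.25,0],[0,0,0]], dr=[[0,0,0],[0,0,0],[0,0,0],[0,0,0],[0,0,0],[0,0,0],[0,0,0],[0,0,0]])

```text
time: 53.78
tool_pos: [447.4, -273.2, 110.4]
tcp_rot: [-3.141, 0.001, 1.494]
contact_force: [-5.2, -3.5, 3.9]
grip_width: 21.1
```

```bash
python3 - <<'E'
from h import *
st();crank((481.5,-243.2),8)
s=capture("scene"); cv2.imwrite("pics/k6.png",cv2.resize(s["image"][120:250,140:350],(760,470),interpolation=cv2.INTER_CUBIC))
E
```

```text
t 53.77 pos [ 447.4 -273.2  110.4] rot [-3.141e+00  1.000e-03  1.494e+00] F [-5.2 -3.5  3.9] w 21.1
ang -138.7 r 45.4
[[0.25, -0.16, 0], [0.28, -0.06, 0], [0.29, 0.05, 0], [0.25, 0.16, 0], [0.16, 0.24, 0], [0.06, 0.29, 0], [-0.05, 0.29, 0], [-0.16, 0.24, 0]]
```

View pics/k6.png

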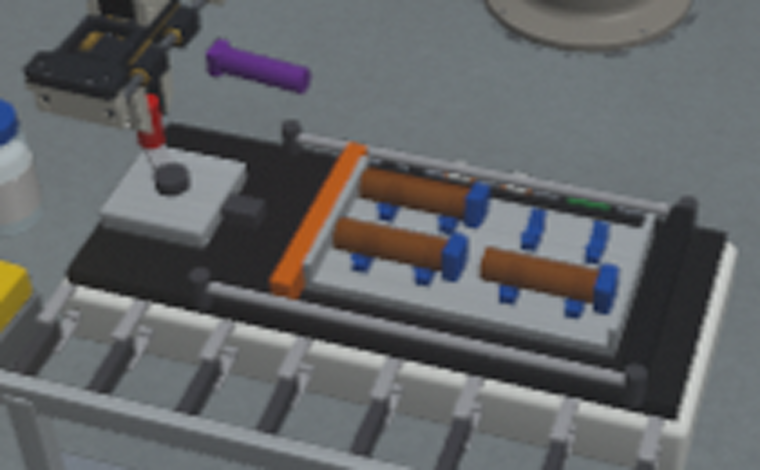

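About 3.3 turns done and the tray is nearly at the black bar. I'll take smaller steps now, watching the force.

Emit:
carry_out(xyz=[[0.25,-0.15,0],[0.28,-0.06,0],[0.29,0.05,0],[0,0,0]], dr=[[0,0,0],[0,0,0],[0,0,0],[0,0,0]])

```text
time: 54.32
tool_pos: [441.5, -221.5, 110.2]
tcp_rot: [-3.139, -0.001, 1.495]
contact_force: [-5.6, 2.9, 9.4]
grip_width: 21.2
```

```bash
python3 - <<'E'
from h import *
st();crank((481.5,-243.2),4)
E
```

```text
t 54.33 pos [ 441.5 -221.5  110.2] rot [-3.139e+00 -1.000e-03  1.495e+00] F [-5.6  2.9  9.4] w 21.2
ang 151.6 r 45.5
[[0.24, 0.18, 0], [0.15, 0.24, 0], [0.05, 0.29, 0], [-0.06, 0.29, 0]]
```

Emit:
carry_out(xyz=[[0.24,0.17,0],[0.15,0.24,0],[0.05,0.29,0],[0,0,0]], dr=[[0,0,0],[0,0,0],[0,0,0],[0,0,0]])

```text
time: 54.82
tool_pos: [487.4, -198.9, 110.3]
tcp_rot: [3.141, -0.001, 1.494]
contact_force: [0.1, 3.0, 4.8]
grip_width: 21.2
```

```bash
python3 - <<'E'
from h import *
st();crank((481.5,-243.2),4)
s=capture("scene"); cv2.imwrite("pics/k7.png",cv2.resize(s["image"][120:250,140:350],(760,470),interpolation=cv2.INTER_CUBIC))
E
```

```text
t 54.83 pos [ 487.4 -198.9  110.3] rot [ 3.141e+00 -1.000e-03  1.494e+00] F [0.1 3.  4.8] w 21.2
ang 82.4 r 44.7
[[-0.07, 0.28, 0], [-0.17, 0.24, 0], [-0.26, 0.15, 0], [-0.29, 0.04, 0]]
```

View pics/k7.png

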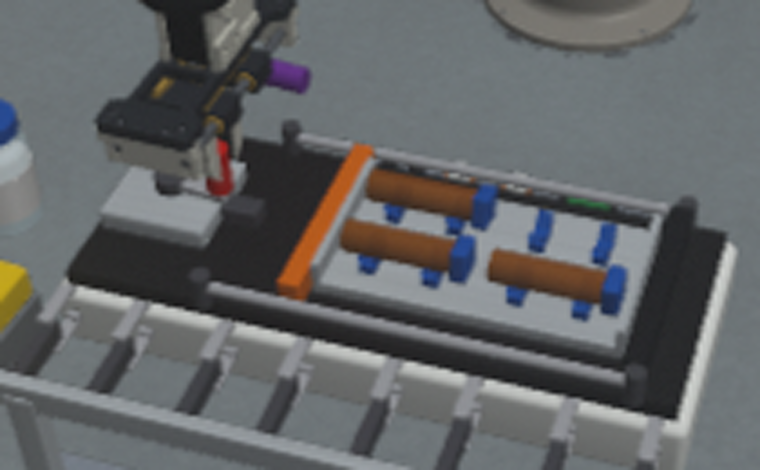

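Emit:
carry_out(xyz=[[-0.07,0.28,0],[-0.17,0.24,0],[0,0,0]], dr=[[0,0,0],[0,0,0],[0,0,0]])

```text
time: 55.25
tool_pos: [517.1, -216.5, 110.2]
tcp_rot: [3.141, -0.0, 1.494]
contact_force: [-0.6, 0.1, 5.0]
grip_width: 21.0
```

```bash
python3 - <<'E'
from h import *
st();crank((481.5,-243.2),4)
E
```

```text
t 55.25 pos [ 517.1 -216.5  110.2] rot [ 3.141 -0.     1.494] F [-0.6  0.1  5. ] w 21.0
ang 36.8 r 44.5
[[-0.25, 0.15, 0], [-0.29, 0.04, 0], [-0.28, -0.07, 0], [-0.23, -0.18, 0]]
```

Emit:
carry_out(xyz=[[-0.25,0.15,0],[-0.29,0.04,0],[0,0,0]], dr=[[0,0,0],[0,0,0],[0,0,0]])

```text
time: 55.62
tool_pos: [525.5, -249.2, 110.2]
tcp_rot: [-3.142, -0.002, 1.493]
contact_force: [-1.5, 3.3, 5.0]
grip_width: 21.2
```

```bash
python3 - <<'E'
from h import *
st();crank((481.5,-243.2),4)
E
```

```text
t 55.62 pos [ 525.5 -249.2  110.2] rot [-3.142e+00 -2.000e-03  1.493e+00] F [-1.5  3.3  5. ] w 21.2
ang -7.8 r 44.4
[[-0.28, -0.06, 0], [-0.24, -0.18, 0], [-0.15, -0.25, 0], [-0.04, -0.29, 0]]
```

Emit:
carry_out(xyz=[[-0.14,-0.02,0],[-0.14,-0.04,0],[0,0,0]], dr=[[0,0,0],[0,0,0],[0,0,0]])

```text
time: 56.0
tool_pos: [522.0, -261.8, 110.1]
tcp_rot: [3.14, -0.008, 1.494]
contact_force: [5.3, 15.9, 6.2]
grip_width: 20.7
```

```bash
python3 - <<'E'
from h import *
st();crank((481.5,-243.2),4)
s=capture("scene"); cv2.imwrite("pics/k8.png",cv2.resize(s["image"][130:240,200:350],(760,557),interpolation=cv2.INTER_CUBIC))
E
```

```text
t 56.0 pos [ 522.  -261.8  110.1] rot [ 3.14  -0.008  1.494] F [ 5.3 15.9  6.2] w 20.7
ang -24.6 r 44.5
[[-0.25, -0.15, 0], [-0.17, -0.23, 0], [-0.07, -0.29, 0], [0.04, -0.29, 0]]
```

View pics/k8.png

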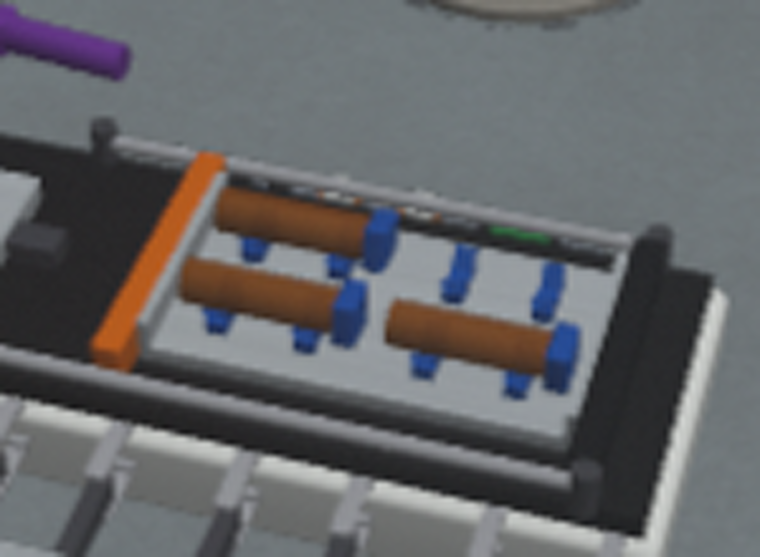

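The knob resists firmly (about 17 N tangentially) and the tray lies flush with both bars. Release and rise.

Emit:
carry_out(xyz=[[0,0,0],[0,0,0],[0,0,0],[0,0,0],[0,0,-0.3],[0,0,-0.6],[0,0,-0.8],[0,0,0]], dr=[[0,0,0],[0,0,0],[0,0,0],[0,0,0],[0,0,0],[0,0,0],[0,0,0],[0,0,0]], gripper=0)

```text
time: 57.05
tool_pos: [521.8, -267.3, 216.2]
tcp_rot: [3.135, 0.004, 1.493]
contact_force: [0.6, -0.5, -1.0]
grip_width: 45.9
```

Emit:
carry_out(xyz=[[0,-0.6,-0.3],[0,-0.8,-0.3],[0,-0.6,0],[0,0,0]], dr=[[0,0,0],[0,0,0],[0,0,0],[0,0,0]])

```text
time: 57.55
tool_pos: [398.6, -256.4, 247.8]
tcp_rot: [-3.141, -0.001, 1.491]
contact_force: [-0.8, -0.1, -0.1]
grip_width: 45.9
```

```bash
python3 - <<'E'
from h import *
st()
t=capture("top");s=capture("scene")
print(np.round(saddles(t),1))
for b in blobs(t,(3,120,60),(20,255,255),20):
  if 160<b[1]<225: print("amber@102",np.round(onz(t,b[0],b[1],102),1),np.round(b[:3]),np.round(b[3],1) if 0 else b[3])
o=np.zeros((600,800,3),np.uint8);o[:300,:800]=cv2.resize(t["image"][90:250,70:430],(800,355))[:300];o[300:,:]=cv2.resize(s["image"][120:310,90:470],(800,400))[:300]
cv2.imwrite("pics/f1.png",o)
E
```

```text
t 57.55 pos [ 398.6 -256.4  247.8] rot [-3.141e+00 -1.000e-03  1.491e+00] F [-0.8 -0.1 -0.1] w 45.9
[[457.5  10.7  31.5]
 [460.1  55.6  33. ]
 [462.2 105.4  36. ]
 [518.8   8.9  30. ]
 [525.2 125.9  37. ]]
amber@102 [455.7 -40.  102. ] [269. 207. 266.] ((269.00616455078125, 206.8335723876953), (34.19877624511719, 8.845787048339844), 2.12109637260437)
amber@102 [516.2 -40.5 102. ] [269. 183. 250.] ((268.520751953125, 182.52264404296875), (33.22947692871094, 8.470258712768555), 2.4895529747009277)
amber@102 [520.7  74.  102. ] [222. 182. 263.] ((222.0, 182.0), (8.0, 34.0), 90.0)
amber@102 [ 486.9 -107.4  102. ] [296. 194. 450.] ((295.5, 194.5), (67.0, 9.0), 90.0)
```

View pics/f1.png

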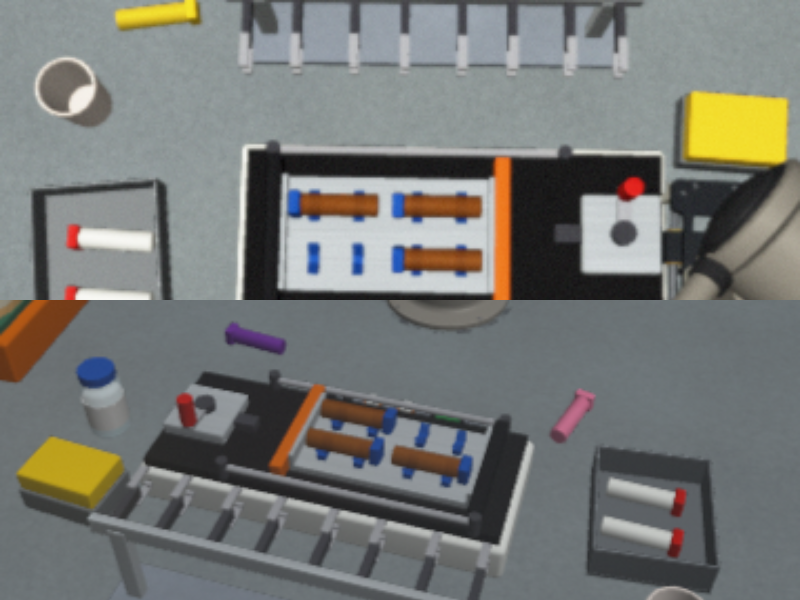

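The final views show the tray flush between both bars, the three culture tubes in their saddles, both spent tubes in the bin and the bystanders in place. The gripper is clear, so I'll hand in.

```bash
python3 - <<'E'
from h import *
st(); print(close_job())
E
```

```text
t 57.65 pos [ 400.6 -256.9  247.7] rot [ 3.142 -0.     1.493] F [ 0.7 -0.1 -0.4] w 45.7
the job is handed in; nothing more can be done
None
```

The shaker is reloaded and handed in at about 58 s. No verdict came back. There were two spent tubes and three culture tubes in this run. The spent tubes are in the grey bin, each culture tube is in a saddle of its own, and the tray is clamped.

**Last checks**
- **Culture tubes:** they lie within about 2–5 mm of their saddle centres in the top view and line up with the tray.
- **Clamp:** the orange bar moved about 57 mm from its first position. The crank stopped against about 17 N at the knob after almost exactly four turns. The tray looked flush and square with both bars in the pictures.
- **Not measured:** the force on the black bar and the exact bar travel can't be read directly, so I judged them from the pictures and the knob.
- **Jar, tip box and beaker:** the robot never went near them, and they looked in place in the last pictures. I did not measure their positions again.

**What went wrong or disagreed**
- **Finger length:** the fingers did not reach as far below the reported tool point as stated (22 mm). My first grasp closed just above the tube. After probing, I gripped with the tool point about 23–26 mm below the tube axis.
- **Saddle squeeze:** the second try pinched a saddle. The tray had not moved when I measured it again afterwards.
- **Third placement:** lowering the third culture tube gave an 11.6 N contact, but it seated.

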